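# Put the jar and the carton away in the shoe-care rack

## Robot

A 6-joint arm with a two-finger parallel gripper is mounted at the origin on the work surface. World frame = base frame: x ahead of the robot, y to its left, z up, the work surface at z = 0. Lengths are in m, angles in rad, forces in N, time in s.
With the tool pointing down it reaches from about 0.375 to 0.9 m from the base axis. Payload 3.1 kg.
Tool frame: the origin (TCP) lies at the centre of the arm's flange, where the gripper is bolted on; the fingertips stand tip_reach ahead of it and the grasp point (between the pads) lies 164 mm ahead of it (tip_reach is the distance from the TCP to the fingertips, in m); z points along the fingers, y is the direction in which the jaws open and shut (so a half turn about z gives the same grasp; the last joint's range is limited). The gripper opens to 87 mm and grips with 3 to 60 N. Pads are 19 mm wide; open, the fingers measure 117 mm over their backs; the gripper's body (75 mm by 190 mm) begins 51 mm behind the grasp point.
Start: joints at [-1.444, 0.527, 1.433, -0, 1.181, -0.178], TCP at [0.188, -0.596, 0.405] pointing down, gripper open.
Joint ranges: [-3.08, 3.08], [-0.75, 2.2], [0.22, 2.44], [-1.43, 4.57], [0, 2.65], [-2.85, 2.85]. Speed limits (rad/s): [2.79, 2.79, 3.14, 3.14, 3.14, 3.14].

## Interface

Orientations are given as a unit quaternion [x, y, z, w].
In Python, from rig import get_obs, camera, hand_in, tip_reach gives the robot as it stands. The module is installed in compiled form; this text tells all that it offers.
- The arm moves only by the tool servo_tool, never from a script. Its argument "steps" is one flat list of numbers, 5 for each row, row after row: the finger opening in m, from 0 to 0.087, then the shift along the tool's x, y, z in m, then the turn about the tool's z in rad. A call has 1 to 12 rows; each row is the pose to reach, as a shift and turn from the pose commanded when the call began, along the tool's axes at that moment; what a row does not reach only later rows make up. A row lasts 1/8 s, in which the tool goes at most 62.5 mm and 10.7 degrees, less where a joint would pass 70% of its speed; a pose out of reach is approached as far as the arm can. A call with a gripper value outside its range is refused whole. The fingers move at their own pace and stop on an object; "force" is the grip in N (left out, the last holds). Time passes only in rows, so rows that repeat a pose let the fingers close. It gives the time, the measured TCP pose, the force and the opening at its end, in the units of the state.
- get_obs(): the state, without advancing time (a new reading comes with each control period).
- camera(name): name is "side" or "top"; returns a dict with "pixels" (400x640x3 uint8, blue, green, red), "vertical_fov" (degrees; the focal length in pixels is half the picture's height over the tangent of half this angle, whatever the lens; pixels are square), "cx", "cy" (the principal point, pixels), "T" (4x4, takes a point from camera to world coordinates). Camera axes: x right, y up, looking along -z (the intrinsics and any distortion apply to the point x, -y, -z); pixel columns grow to the right and rows downward; lengths in m; the calibration is good to about 2 mm. A picture is of the moment at which its call begins. There is no depth.
- hand_in(): hands the job in, once; it reports no verdict.
The state is a dict: "time": time; "q": joint angles; "joint_velocities": joint speeds; "joint_torque": joint torques, N m; "position": TCP position; "tool_rot": TCP orientation; "ft_force": force on the tool from outside, world axes, zero at the start; "moment": the same for the moment, N m; "grip_width": finger opening in m.
Only numpy, scipy, OpenCV 4.12 (cv2) and the standard library are available. Lean on these libraries where they do the work, as an engineer would, in place of code of your own. Each camera call takes 0.05 s, during which the arm holds its last target.

## Task

Put the cork-lidded jar and the cardboard carton away in the plywood rack, each standing upright in the bay whose roof it only just fits under, pushed in until it meets the lip at the back of the bay. Never tip either of them over, and leave everything else, including the tin already in the lowest bay, where it is.

Things in the scene. Friction and masses are not known exactly. Their poses are not given: they have to be found in the camera images.
- jar: glass jar with a cork lid, round, 62 mm diameter up to 106 mm height, then a 58 mm wide cork, 124 mm tall in all, about 0.4 kg (may be 30 percent off), half full of solid dark wax; stands upright on the bench top. Origin: centre of its underside, z up
- carton: plain cardboard carton with a paper band, 60 x 60 mm square and 86 mm tall, about 0.25 kg (may be 30 percent off); stands upright on the bench top. Origin: centre of its underside, x and y square to its faces, z up
- bay_low: low bay of the rack, fixed plywood, open front, 55 mm clear under its roof. Inside 88 mm wide, 60 mm deep to a 22 mm high back lip (open above); side walls 6, roof 9 mm thick; outside 68 mm deep; no floor (items slide in on the bench top). Origin: middle of the front edge at bench-top height; x into the bay, y across, z up. Holds the polish tin. Bays stand in line, any order, 100 mm apart.
- bay_mid: middle-height bay of the rack, fixed plywood, open front, 100 mm clear under its roof. Inside 88 mm wide, 60 mm deep to a 22 mm high back lip (open above); side walls 6, roof 9 mm thick; outside 68 mm deep; no floor (items slide in on the bench top). Origin: middle of the front edge at bench-top height; x into the bay, y across, z up. Empty at the start.
- bay_high: high bay of the rack, fixed plywood, open front, 140 mm clear under its roof. Inside 88 mm wide, 60 mm deep to a 22 mm high back lip (open above); side walls 6, roof 9 mm thick; outside 68 mm deep; no floor (items slide in on the bench top). Origin: middle of the front edge at bench-top height; x into the bay, y across, z up. Empty at the start.
- tin: round flat metal polish tin, 70 mm diameter, 30 mm tall, standing in the low bay; stays there. Origin: centre of its underside
- brush: black plastic shoe brush handle, 177 mm long (x), 48 mm wide, 18 mm thick, lying on the bench top near the robot; stays there. Origin: on its underside near the middle
- insert: yellow silicone boot insert, 156 mm long (x), 66 mm wide, 10 mm thick, lying left of the rack; stays there. Origin: on its underside, 58 mm from its -x end
- keys: silver key ring, 66 mm across, with two flat keys, about 120 mm over all, 6 mm thick, lying right of the rack; stays there. Origin: centre of the ring, on the underside
Mind the look-alikes: they are no part of the job. What is shaped like the carton but yellow is not meant.

How it is judged:
By the outcome, as a careful person would: the job done as asked, in the order asked, and still so for the second after the job is handed in, with the robot touching nothing.
It also fails if it takes over 72 s, if anything falls off the work surface, if the arm or the gripper's body presses on something with over 40 N, if the wrist force passes 120 N, or if a joint passes its speed limit or range.

## Working session

There is one attempt and no reset: what is moved stays moved. The work goes in short steps, Python scripts to look and compute and a tool call to move; the robot and the scene stay as the last step left them, time stands still between calls to the robot, and variables do not carry over. Pictures are saved under pics/ and viewed, and the job is handed in when it is done.

Besides the shell and the picture viewer there is one more tool, called after "Call:" as name(argument=value, ...) on one line, values as JSON. servo_tool: Moves the arm, as the interface text tells. Its arguments: {"type":"object","properties":{"steps":{"type":"array"},"force":{"type":"number"}},"required":["steps"]}

```bash
mkdir -p pics; python3 - <<'E'
from rig import get_obs,camera,tip_reach
import cv2,numpy as np
np.set_printoptions(precision=4,suppress=True)
print(tip_reach if not callable(tip_reach) else tip_reach())
o=get_obs();print(o)
for n in("side","top"):
    c=camera(n);cv2.imwrite(f"pics/{n}0.png",c["pixels"]);print(n,{k:v for k,v in c.items() if k!="pixels"})
E
```

```text
0.1822
{'time': 0.0, 'q': array([-1.4435,  0.5285,  1.4339, -0.0001,  1.1814, -0.1785]), 'joint_velocities': array([-0.0019, -0.0001,  0.001 ,  0.0007, -0.0005, -0.0002]), 'joint_torque': array([  0.0005, -44.0037, -17.6592,   0.0632,   0.0584,  -0.0002]), 'position': array([ 0.1881, -0.5957,  0.4038]), 'tool_rot': array([ 0.9883,  0.1523, -0.    , -0.0011]), 'ft_force': array([-0.9235,  1.0701, -0.5365]), 'moment': array([ 0.0022, -0.0223,  0.0311]), 'grip_width': 0.08731407392322807}
side {'vertical_fov': 50.426912582511775, 'cx': 321.225895451405, 'cy': 204.11037052420303, 'T': array([[-0.7338,  0.3703, -0.5696, -0.0787],
       [-0.6794, -0.4045,  0.6122,  0.6397],
       [-0.0037,  0.8362,  0.5484,  0.606 ],
       [ 0.    ,  0.    ,  0.    ,  1.    ]])}
top {'vertical_fov': 42.37819614366437, 'cx': 320.13093373252985, 'cy': 203.83097838879814, 'T': array([[-0.0254,  0.985 , -0.1708,  0.3283],
       [-0.9997, -0.026 , -0.0009, -0.0032],
       [-0.0053,  0.1707,  0.9853,  1.2031],
       [ 0.    ,  0.    ,  0.    ,  1.    ]])}
```

View pics/side0.png

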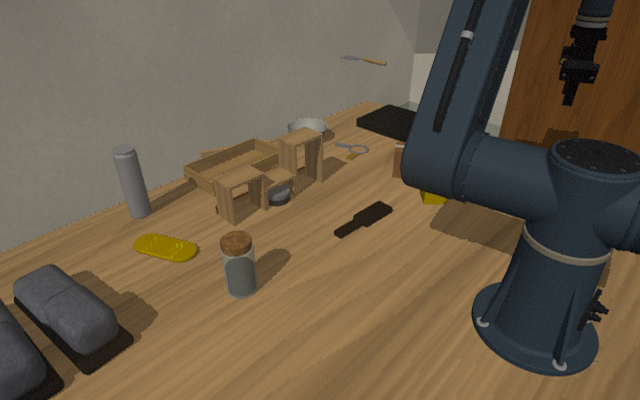

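View pics/top0.png

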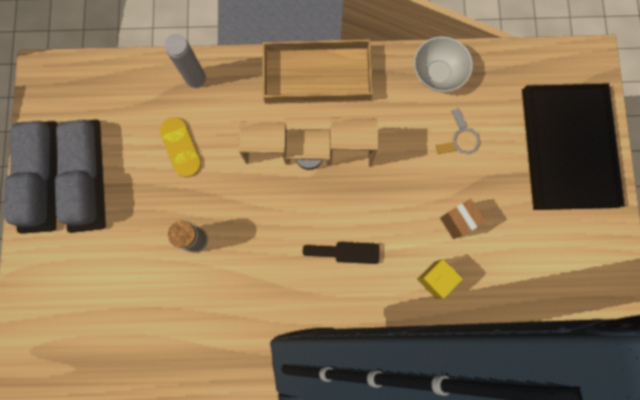

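```bash
cat > h.py <<'E'
from rig import get_obs,camera,tip_reach,hand_in
import cv2,numpy as np
np.set_printoptions(precision=4,suppress=True)
def K(c):
    f=200/np.tan(np.radians(c["vertical_fov"])/2); return f
def un(c,u,v,z):
    f=K(c);d=np.array([(u-c["cx"])/f,-(v-c["cy"])/f,-1]);T=c["T"];d=T[:3,:3]@d;o=T[:3,3]
    return o+d*(z-o[2])/d[2]
def pr(c,p):
    T=c["T"];q=T[:3,:3].T@(np.array(p)-T[:3,3]);f=K(c);return c["cx"]+f*q[0]/-q[2],c["cy"]-f*q[1]/-q[2]
def crop(c,n,x0,y0,x1,y1,s):
    p=cv2.resize(c["pixels"][y0:y1,x0:x1],None,fx=s,fy=s,interpolation=cv2.INTER_CUBIC)
    for x in range((x0+9)//10*10,x1,10):
        cv2.line(p,((x-x0)*s,0),((x-x0)*s,4 if x%20 else 10),(0,0,255),1)
        if x%20==0: cv2.putText(p,str(x),((x-x0)*s,20),0,.35,(0,0,255),1)
    for y in range((y0+9)//10*10,y1,10):
        cv2.line(p,(0,(y-y0)*s),(6,(y-y0)*s),(0,0,255),1); cv2.putText(p,str(y),(8,(y-y0)*s+4),0,.35,(0,0,255),1)
    cv2.imwrite("pics/"+n,p)
E
python3 - <<'E'
from h import *
t=camera("top");s=camera("side")
crop(t,"t_rack.png",230,105,390,185,5)
crop(t,"t_cart.png",400,190,500,310,5)
crop(t,"t_jar.png",155,210,265,260,7)
crop(s,"s_rack.png",170,110,400,220,3)
crop(s,"s_jar.png",200,220,280,310,6)
crop(s,"s_grip.png",540,0,640,120,5)
crop(s,"s_cart.png",380,130,470,215,6)
E
python3 -c "
import cv2,numpy as np
a=[cv2.imread('pics/'+n) for n in('t_cart.png','s_grip.png')]
print([x.shape for x in a])"
```

```text
[(600, 500, 3), (600, 500, 3)]
```

View pics/t_rack.png

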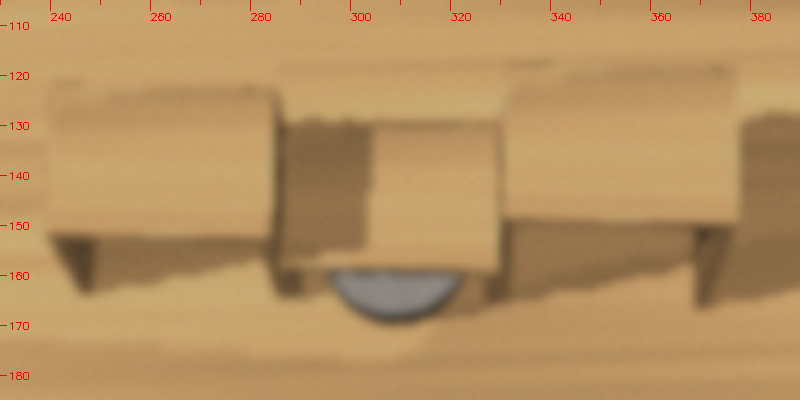

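View pics/t_cart.png

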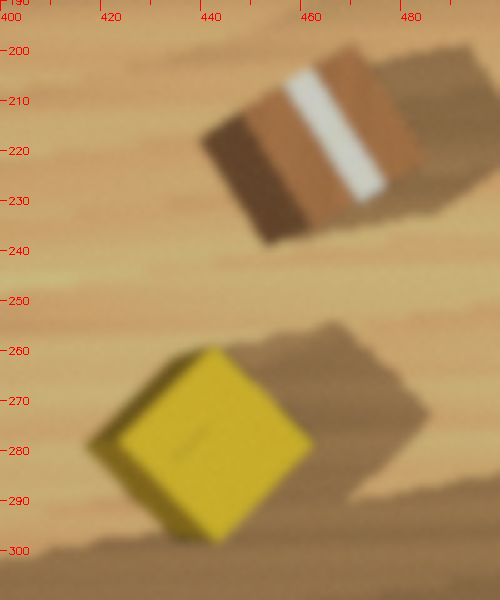

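View pics/t_jar.png

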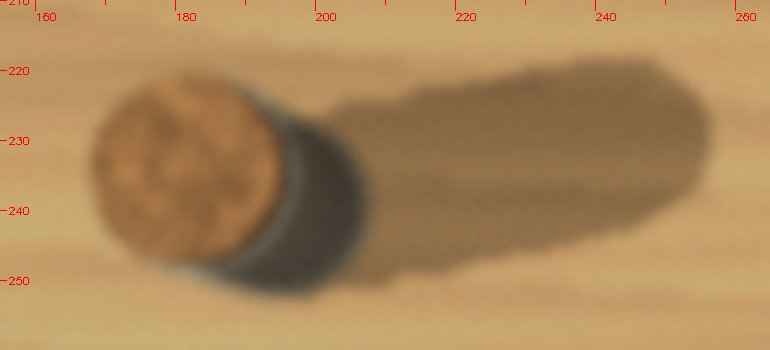

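View pics/s_rack.png

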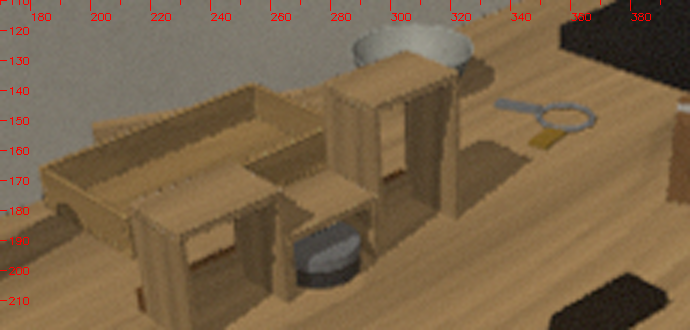

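View pics/s_jar.png

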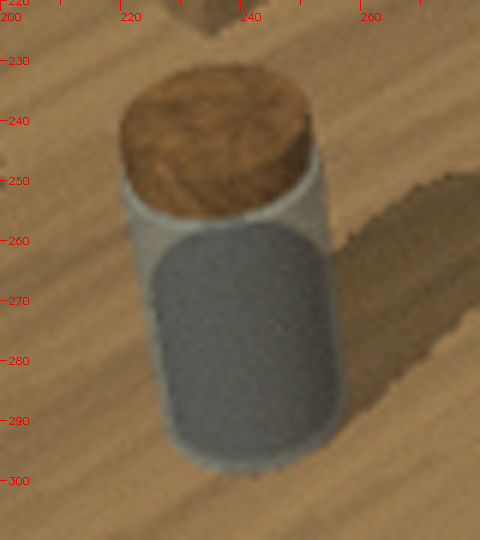

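View pics/s_grip.png

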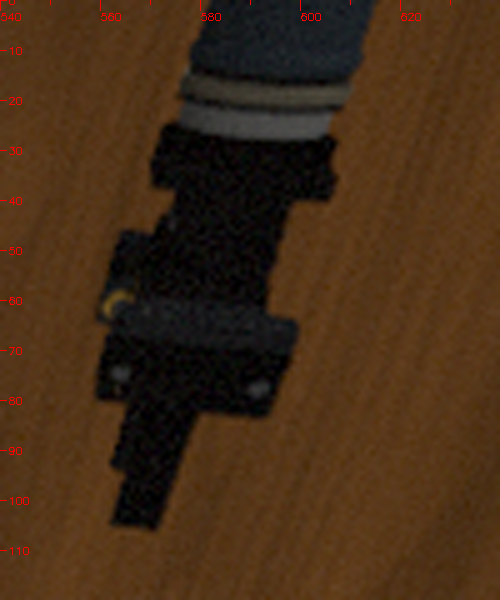

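View pics/s_cart.png

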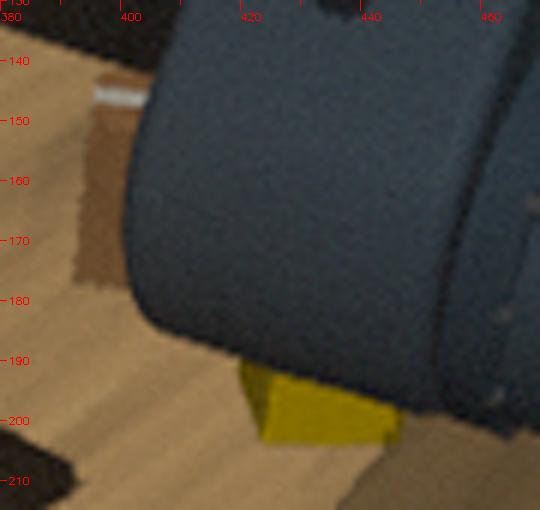

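```bash
python3 - <<'E'
from h import *
t=camera("top");s=camera("side")
print("carton");C=np.array([un(t,u,v,.086)[:2] for u,v in((447.5,213),(468.5,198.5),(485.5,221.5),(460,236.5))])
print(C,C.mean(0)); 
for i in range(4):
    d=C[(i+1)%4]-C[i];print(np.linalg.norm(d),np.degrees(np.arctan2(d[1],d[0])))
print("jar",un(t,181,234,.124), [np.linalg.norm(un(t,181,220.5,.124)-un(t,181,248,.124)),np.linalg.norm(un(t,167.5,234,.124)-un(t,194.5,234,.124))])
print("jar side base", un(s,240,298,0))
for n,a,b,z in(("mid",(239.5,152),(284.5,152.5),.109),("low",(285,158),(330.5,159.5),.064),("high",(331,148.5),(377,150),.149)):
    A,B=un(t,*a,z),un(t,*b,z);print(n,A,B,np.linalg.norm(A-B),"mid",(A+B)/2,"dir",np.degrees(np.arctan2((B-A)[0],-(B-A)[1])))
# side roof corners
for n,p,z in(("mid L front",(216,189.5) if 0 else (232,189.5),.109),("mid R front",(261,172),.109),("high L",(297,145.5),.149),("high R",(322,135.5),.149),("high R base",(322,184),0),("mid L base",(232.5,220),0)):
    print(n,un(s,*p,z))
E
```

```text
carton
[[ 0.4942 -0.2803]
 [ 0.5252 -0.3285]
 [ 0.4733 -0.3617]
 [ 0.4419 -0.3039]] [ 0.4836 -0.3186]
0.057354485099931234 -57.29211485292882
0.061609627836207166 -147.38183722516456
0.06581044061627653 118.44452132290746
0.057331452889506654 24.312759417047346
jar [0.4586 0.2921 0.124 ] [np.float64(0.05820224987150076), np.float64(0.05690460639521078)]
jar side base [0.4409 0.3146 0.    ]
mid [0.6378 0.1715 0.109 ] [0.634  0.0729 0.109 ] 0.09871352331830051 mid [0.6359 0.1222 0.109 ] dir -2.1979601806556794
low [0.6336 0.0751 0.064 ] [ 0.6273 -0.0284  0.064 ] 0.10363230324511183 mid [0.6305 0.0234 0.064 ] dir -3.4820751514422597
high [ 0.6289 -0.0282  0.149 ] [ 0.623  -0.1252  0.149 ] 0.09712227678314313 mid [ 0.626  -0.0767  0.149 ] dir -3.4750785756874483
mid L front [0.6268 0.1766 0.109 ]
mid R front [0.6408 0.0792 0.109 ]
high L [ 0.6209 -0.0248  0.149 ]
high R [ 0.6158 -0.1109  0.149 ]
high R base [ 0.619  -0.1138  0.    ]
mid L base [0.6635 0.1632 0.    ]
```

```bash
python3 - <<'E'
from h import *
s=camera("side")
crop(s,"s_rack2.png",200,120,340,230,5)
E
```

```text
(no output)
```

View pics/s_rack2.png

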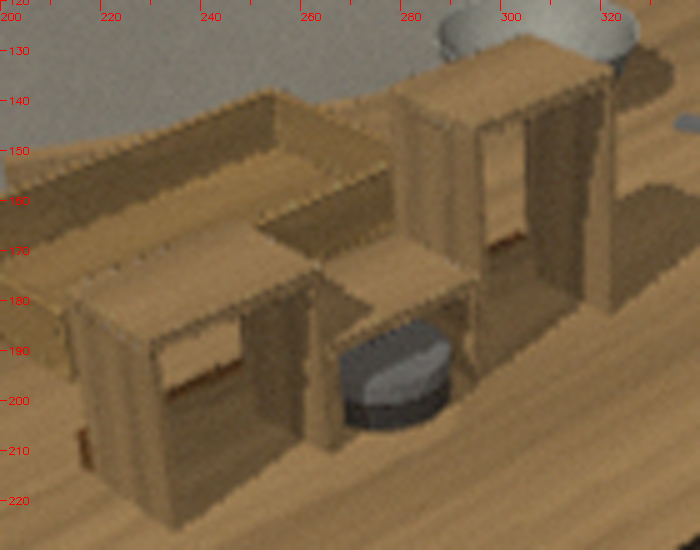

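```bash
python3 - <<'E'
from h import *
from scipy.optimize import least_squares
t=camera("top");s=camera("side")
# rack frame: low-bay front origin; y across
P=[(t,239.5,152,(0,150,109)),(t,284.5,152.5,(0,50,109)),(t,331,148.5,(0,-50,149)),(t,377,150,(0,-150,149)),
(t,247,163.5,(0,150,0)),(t,370,166.5,(0,-144,0)),(t,285,164.5,(0,50,0)),
(t,240,122,(68,150,109)),(t,376,118.5,(68,-150,149)),
(s,229.5,188.5,(0,150,109)),(s,235,225.5,(0,150,0)),(s,262,173.5,(0,50,109)),(s,293.5,146,(0,-50,149)),(s,321,134.5,(0,-150,149)),(s,320.5,182,(0,-150,0)),(s,213.5,179,(68,150,109)),(s,277,138,(68,-50,149))]
def W(p,q):
    c,n=np.cos(p[2]),np.sin(p[2]);q=np.array(q)/1e3
    return [p[0]+c*q[0]-n*q[1],p[1]+n*q[0]+c*q[1],q[2]]
def r(p,P=P): return np.concatenate([np.array(pr(c,W(p,q)))-(u,v) for c,u,v,q in P])
for sel in (P,P[:9],P[9:]):
    f=least_squares(r,[.63,.02,0],args=(sel,),loss='soft_l1');print(f.x[:2],np.degrees(f.x[2]));print(r(f.x,sel).reshape(-1,2).round(1).tolist())
# jar
print("jar checks")
for c in(t,s):
    for p in((.4586,.2921,.124),(.4586,.2921,0)): print(pr(c,p))
print(un(s,236,243.5,.124))
E
```

```text
[0.6317 0.025 ] -2.584440583198364
[[-1.5, -0.2], [-0.9, 0.1], [-1.6, -0.2], [-0.2, -0.8], [-1.6, 0.5], [-2.1, -0.3], [2.0, 0.3], [-0.6, 0.0], [0.8, -0.2], [-0.0, -1.1], [-0.0, 0.6], [2.2, -1.2], [1.2, -1.5], [2.1, -1.6], [2.6, -0.2], [-0.5, -2.1], [0.2, -1.5]]
[0.6314 0.0232] -2.7509821260350407
[[-0.7, -0.3], [-0.1, 0.1], [-0.7, -0.0], [0.7, -0.5], [-0.9, 0.4], [-1.4, -0.0], [2.7, 0.3], [0.3, -0.0], [1.8, 0.1]]
[0.63   0.0293] -1.2456908147382013
[[-0.2, 0.5], [-0.2, 2.3], [1.6, -0.2], [0.1, -0.9], [0.5, -1.3], [1.1, 0.2], [-1.3, -0.4], [-1.4, -0.7]]
jar checks
(np.float64(181.0011322947754), np.float64(233.98448510140844))
(np.float64(195.35363099217994), np.float64(239.973872529463))
(np.float64(236.42791895649276), np.float64(238.5596557759678))
(np.float64(243.42918939989428), np.float64(287.5552706046638))
[0.4475 0.3017 0.124 ]
```

```bash
python3 - <<'E'
from h import *
from scipy.optimize import least_squares
t=camera("top");s=camera("side")
P=[(t,448,213,(-30,30,86)),(t,468.5,198.5,(30,30,86)),(t,485.5,221.5,(30,-30,86)),(t,460.5,236.5,(-30,-30,86)),(t,440.3,218,(-30,30,0)),(t,453.5,239.3,(-30,-30,0))]
P2=[(s,396,142,(-30,30,86)),(s,392,177,(-30,30,0))]
def W(p,q):
    c,n=np.cos(p[2]),np.sin(p[2]);q=np.array(q)/1e3
    return [p[0]+c*q[0]-n*q[1],p[1]+n*q[0]+c*q[1],q[2]]
def r(p,P=P): return np.concatenate([np.array(pr(c,W(p,q)))-(u,v) for c,u,v,q in P])
f=least_squares(r,[.48,-.32,-1],loss='soft_l1');print(f.x[:2],np.degrees(f.x[2]));print(r(f.x).reshape(-1,2).round(1).tolist())
for q in [(a,b,c) for a in(-30,30) for b in(-30,30) for c in(0,86)]: print(q,pr(s,W(f.x,q)))
crop(t,"c2.png",430,190,500,250,11)
from scipy.spatial.transform import Rotation as R
o=get_obs();print(R.from_quat(o["tool_rot"]).as_matrix())
E
```

```text
[ 0.4841 -0.3209] -59.69513158307419
[[-0.7, -0.3], [1.4, -0.0], [0.1, -0.0], [2.3, -0.6], [-1.7, 0.3], [-0.5, 0.6]]
(-30, -30, 0) (np.float64(414.0645585792562), np.float64(179.3477394872124))
(-30, -30, 86) (np.float64(417.71163390272676), np.float64(152.09664175760628))
(-30, 30, 0) (np.float64(392.8679566938896), np.float64(177.15860027812167))
(-30, 30, 86) (np.float64(395.6300578096418), np.float64(150.07408853338583))
(30, -30, 0) (np.float64(414.831991683842), np.float64(169.4665794928076))
(30, -30, 86) (np.float64(418.3616741729536), np.float64(142.9313884610715))
(30, 30, 0) (np.float64(394.44535074194937), np.float64(167.44706583403442))
(30, 30, 86) (np.float64(397.1577325370489), np.float64(141.071915297429))
[[ 0.9536  0.3011  0.    ]
 [ 0.3011 -0.9536  0.    ]
 [ 0.      0.     -1.    ]]
```

View pics/c2.png

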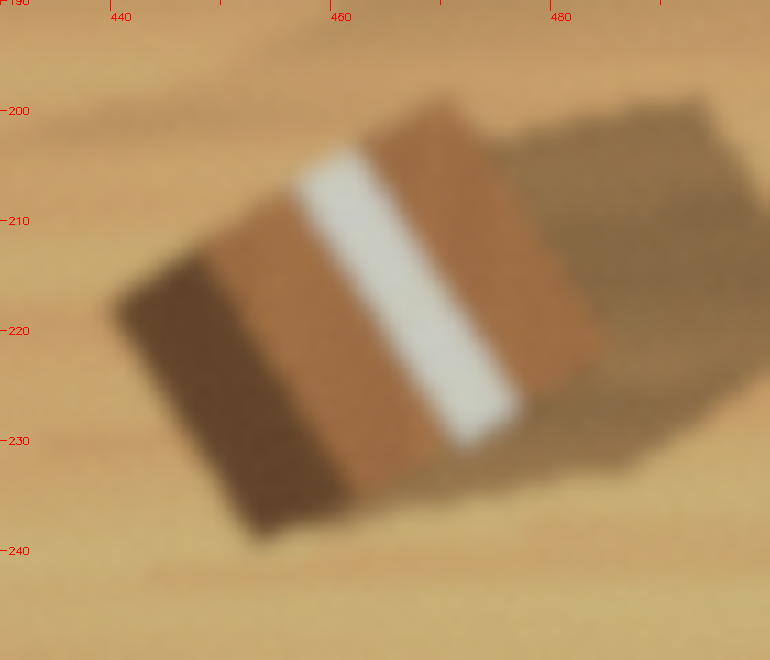

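```bash
cat >> h.py <<'E'
from scipy.spatial.transform import Rotation as R
RX,RY,RW=.6315,.0237,np.radians(-2.7)
def bay(x,y):
    c,n=np.cos(RW),np.sin(RW);return RX+c*x-n*y,RY+n*x+c*y
def go(*pts):
    "pts: x,y,grasp z, yaw(rad) ; prints tool shifts rel. to current"
    o=get_obs();M=R.from_quat(o["tool_rot"]).as_matrix();y0=np.arctan2(M[1,0],M[0,0])
    g=o["position"]-[0,0,.164]
    x,y=g[0]-RX,g[1]-RY;c,n=np.cos(RW),np.sin(RW)
    print("t",round(o["time"],2),"grasp",g,"bay",np.array([c*x+n*y,-n*x+c*y]),"yaw",round(np.degrees(y0),2),"F",o["ft_force"],"w",round(o["grip_width"],4),"tilt",M[:,2].round(4))
    for p in pts:
        d=M.T@(np.array(p[:3])-g);a=-((p[3]-y0+np.pi)%(2*np.pi)-np.pi)
        print(p,"->",d.round(4),round(a,4),"dist",round(np.linalg.norm(d),3))
E
python3 - <<'E'
from h import *
go((.42,-.25,.24,RW),(.4586,.2921,.24,RW))
E
```

```text
t 0.55 grasp [ 0.1882 -0.596   0.2408] bay [-0.4136 -0.6398] yaw 17.53 F [-0.0708 -0.9012 -0.5075] w 0.087 tilt [ 0.  0. -1.]
(0.42, -0.25, 0.24, np.float64(-0.0471238898038469)) -> [ 0.3252 -0.2601  0.0008] 0.353 dist 0.416
(0.4586, 0.2921, 0.24, np.float64(-0.0471238898038469)) -> [ 0.5252 -0.7654  0.0008] 0.353 dist 0.928
```

Call:
servo_tool(steps=[0.087,0.325,-0.26,0,0.353,0.087,0.325,-0.26,0,0.353,0.087,0.325,-0.26,0,0.353,0.087,0.325,-0.26,0,0.353,0.087,0.325,-0.26,0,0.353,0.087,0.325,-0.26,0,0.353,0.087,0.325,-0.26,0,0.353,0.087,0.325,-0.26,0,0.353], force=20)

```text
time: 1.55
position: [0.4208, -0.2477, 0.405]
tool_rot: [1.0, -0.021, 0.0, -0.0]
ft_force: [-0.2, 0.2, 0.2]
grip_width: 0.0872
```

```bash
python3 - <<'E'
from h import *
go((.4586,.2921,.24,RW),(.4586,.2921,.103,RW))
s=camera("side");crop(s,"s_cart2.png",370,120,470,220,6)
E
```

```text
t 1.55 grasp [ 0.4208 -0.2477  0.241 ] bay [-0.1977 -0.2811] yaw -2.42 F [-0.2414  0.2123  0.156 ] w 0.0872 tilt [ 0.0002  0.0003 -1.    ]
(0.4586, 0.2921, 0.24, np.float64(-0.0471238898038469)) -> [ 0.015  -0.5409  0.0011] 0.0049 dist 0.541
(0.4586, 0.2921, 0.103, np.float64(-0.0471238898038469)) -> [ 0.0149 -0.5409  0.1381] 0.0049 dist 0.558
```

View pics/s_cart2.png

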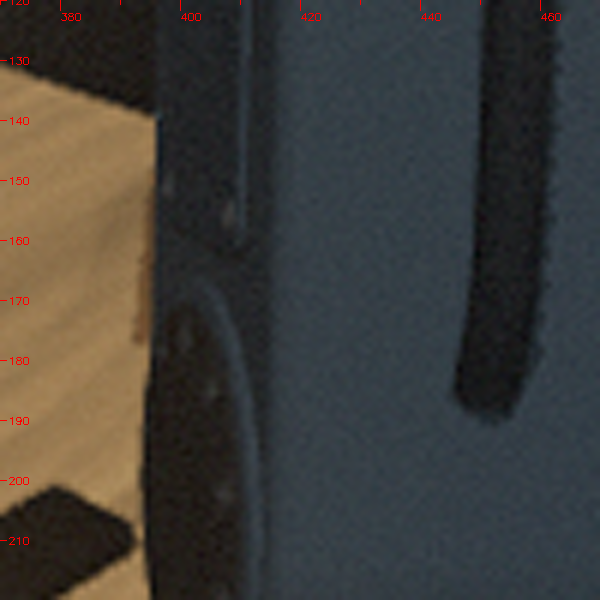

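The arm hides the carton at (395,165); I'll check it later. Now the arm goes above the jar.

Call:
servo_tool(steps=[0.087,0.015,-0.541,0,0.005,0.087,0.015,-0.541,0,0.005,0.087,0.015,-0.541,0,0.005,0.087,0.015,-0.541,0,0.005,0.087,0.015,-0.541,0,0.005,0.087,0.015,-0.541,0,0.005,0.087,0.015,-0.541,0,0.005,0.087,0.015,-0.541,0,0.005,0.087,0.015,-0.541,0,0.005,0.087,0.015,-0.541,0,0.005,0.087,0.015,-0.541,0,0.005])

```text
time: 2.98
position: [0.4608, 0.2882, 0.4045]
tool_rot: [1.0, -0.027, -0.0, 0.001]
ft_force: [-0.1, 0.4, 0.1]
grip_width: 0.0869
```

```bash
python3 - <<'E'
from h import *
go((.4586,.2921,.103,RW))
s=camera("side");t=camera("top");cv2.imwrite("pics/s1.png",s["pixels"]);crop(s,"s_grip2.png",190,120,290,310,3);crop(t,"t_c3.png",400,190,500,310,5)
E
```

```text
t 2.98 grasp [0.4608 0.2882 0.2405] bay [-0.183   0.2561] yaw -3.06 F [-0.0554  0.3579  0.1198] w 0.0869 tilt [-0.0006 -0.0011 -1.    ]
(0.4586, 0.2921, 0.103, np.float64(-0.0471238898038469)) -> [-0.0023 -0.004   0.1375] -0.0063 dist 0.138
```

View pics/s1.png

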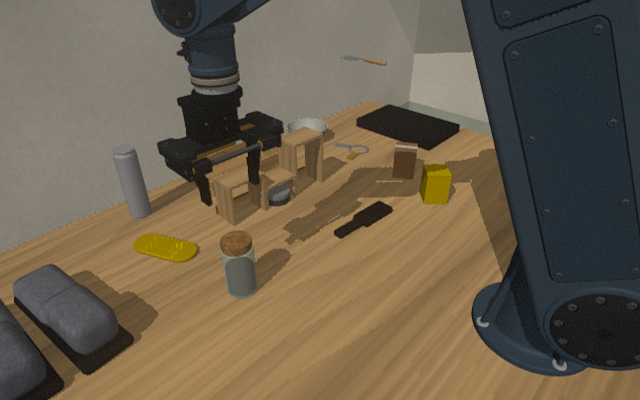

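Call:
servo_tool(steps=[0.087,0,0,0.02,0,0.087,0,0,0.05,0,0.087,0,0,0.07,0,0.087,0,0,0.07,0,0.087,0,0,0.07,0])

```text
time: 3.7
position: [0.4609, 0.2888, 0.3355]
tool_rot: [1.0, -0.027, 0.001, -0.0]
ft_force: [-0.0, 0.6, -0.6]
grip_width: 0.0867
```

```bash
python3 - <<'E'
from h import *
go((.4586,.2921,.103,RW))
s=camera("side");t=camera("top");crop(s,"s_grip3.png",170,170,300,310,4);crop(s,"s_c3.png",380,130,470,215,6)
print("finger-grasp px", pr(s,get_obs()["position"]-[0,0,.182]),pr(s,(.4586,.2921,.124)))
E
```

```text
t 3.7 grasp [0.4609 0.2888 0.1715] bay [-0.1829  0.2568] yaw -3.07 F [-0.0108  0.5602 -0.584 ] w 0.0867 tilt [ 0.0013  0.0004 -1.    ]
(0.4586, 0.2921, 0.103, np.float64(-0.0471238898038469)) -> [-0.0026 -0.0031  0.0685] -0.0065 dist 0.069
finger-grasp px (np.float64(235.0578453852301), np.float64(224.24119361859013)) (np.float64(236.42791895649276), np.float64(238.5596557759678))
```

View pics/s_grip3.png

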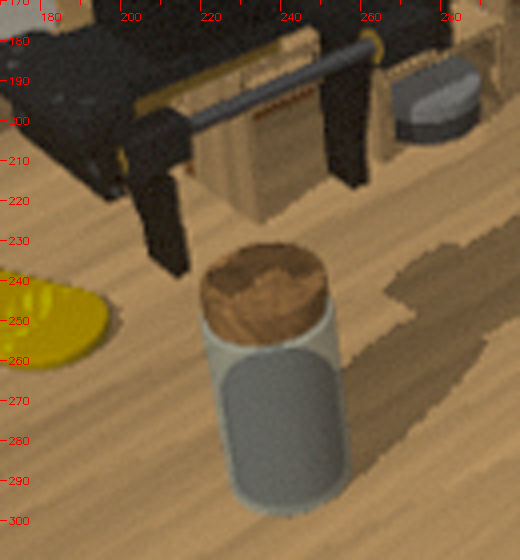

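View pics/s_c3.png

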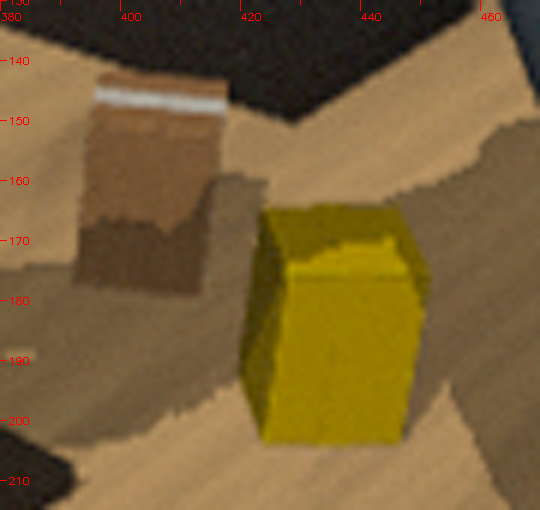

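Call:
servo_tool(steps=[0.087,-0.003,-0.003,0,-0.006,0.087,-0.003,-0.003,0.015,-0.006,0.087,-0.003,-0.003,0.035,-0.006,0.087,-0.003,-0.003,0.055,-0.006,0.087,-0.003,-0.003,0.068,-0.006,0.087,-0.003,-0.003,0.068,-0.006])

```text
time: 4.55
position: [0.4571, 0.2926, 0.2654]
tool_rot: [1.0, -0.023, -0.001, 0.001]
ft_force: [-0.8, 0.5, -0.1]
grip_width: 0.087
```

```bash
python3 - <<'E'
from h import *
go((.4586,.2921,.103,RW))
s=camera("side");crop(s,"s_grip4.png",170,170,300,310,4)
E
```

```text
t 4.55 grasp [0.4571 0.2926 0.1014] bay [-0.1869  0.2603] yaw -2.64 F [-0.829   0.5023 -0.1492] w 0.087 tilt [-0.0027 -0.001  -1.    ]
(0.4586, 0.2921, 0.103, np.float64(-0.0471238898038469)) -> [ 0.0015  0.0004 -0.0016] 0.0011 dist 0.002
```

View pics/s_grip4.png

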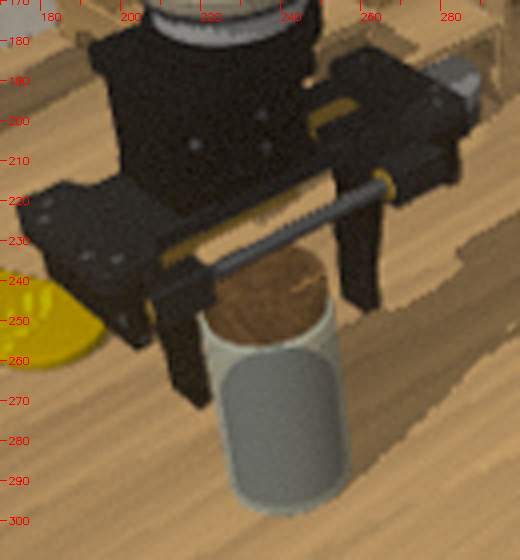

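Call:
servo_tool(steps=[0.087,0.001,0,-0.002,0,0.05,0.001,0,-0.002,0,0.05,0.001,0,-0.002,0,0.05,0.001,0,-0.002,0,0.05,0.001,0,-0.002,0,0.05,0.001,0,-0.002,0,0.05,0.001,0,-0.002,0,0.05,0.001,0,-0.002,0], force=25)

```text
time: 5.6
position: [0.4587, 0.2929, 0.2691]
tool_rot: [1.0, -0.023, 0.001, -0.0]
ft_force: [-0.4, 4.3, 3.6]
grip_width: 0.0611
```

```bash
python3 - <<'E'
from h import *
go()
s=camera("side");crop(s,"s_grip5.png",170,170,300,310,4)
E
```

```text
t 5.6 grasp [0.4587 0.2929 0.1051] bay [-0.1853  0.2608] yaw -2.66 F [-0.377   4.3386  3.5852] w 0.0611 tilt [ 0.0011  0.0009 -1.    ]
```

View pics/s_grip5.png

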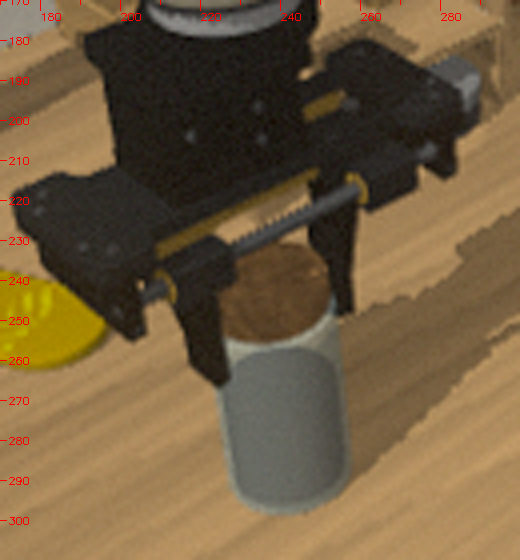

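```bash
python3 - <<'E'
from h import *
go((*bay(-.09,-.1),.145,RW),(*bay(-.016,-.1),.108,RW))
E
```

```text
t 5.65 grasp [0.4587 0.2929 0.1051] bay [-0.1853  0.2608] yaw -2.66 F [-0.2352  4.3256  3.653 ] w 0.0615 tilt [ 0.001  0.001 -1.   ]
(np.float64(0.5368892661824584), np.float64(-0.07194940693232918), 0.145, np.float64(-0.0471238898038469)) -> [ 0.0951  0.3608 -0.0402] 0.0007 dist 0.375
(np.float64(0.6108071169296442), np.float64(-0.07543528428484272), 0.108, np.float64(-0.0471238898038469)) -> [ 0.169   0.3609 -0.0031] 0.0007 dist 0.399
```

Call:
servo_tool(steps=[0.05,0,0,-0.01,0,0.05,0,0,-0.025,0,0.05,0,0,-0.04,0,0.05,0,0,-0.04,0])

```text
time: 6.15
position: [0.459, 0.2927, 0.3104]
tool_rot: [1.0, -0.023, 0.002, -0.001]
ft_force: [-0.8, 0.2, -4.4]
grip_width: 0.0613
```

```bash
python3 - <<'E'
from h import *
go((*bay(-.09,-.1),.145,RW))
s=camera("side");crop(s,"s_grip6.png",170,150,300,310,4)
E
```

```text
t 6.15 grasp [0.459  0.2927 0.1464] bay [-0.185   0.2605] yaw -2.65 F [-0.8332  0.1927 -4.4282] w 0.0613 tilt [ 0.0034  0.0011 -1.    ]
(np.float64(0.5368892661824584), np.float64(-0.07194940693232918), 0.145, np.float64(-0.0471238898038469)) -> [0.0946 0.3606 0.0013] 0.001 dist 0.373
```

View pics/s_grip6.png

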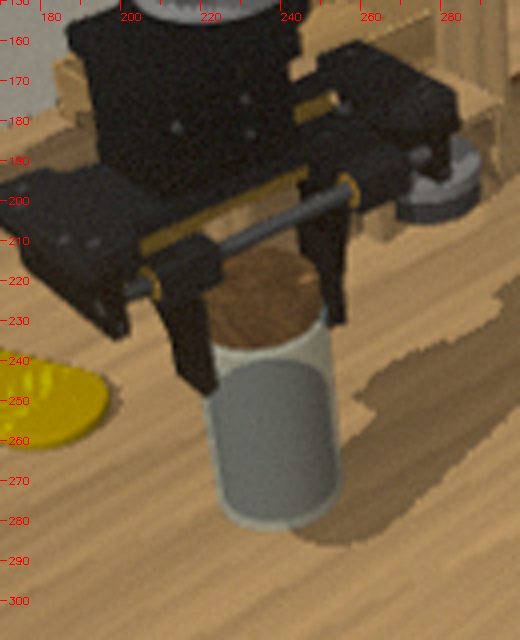

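Call:
servo_tool(steps=[0.05,0.005,0.02,0,0,0.05,0.015,0.06,0,0,0.05,0.025,0.1,0,0,0.05,0.037,0.14,0,0,0.05,0.047,0.18,0,0,0.05,0.058,0.22,0,0,0.05,0.068,0.26,0,0,0.05,0.08,0.3,0,0,0.05,0.09,0.34,0,0,0.05,0.095,0.361,0,0,0.05,0.095,0.361,0,0,0.05,0.095,0.361,0,0])

```text
time: 7.7
position: [0.536, -0.0714, 0.3084]
tool_rot: [1.0, -0.023, -0.001, -0.001]
ft_force: [-0.3, -0.3, -4.6]
grip_width: 0.0613
```

```bash
python3 - <<'E'
from h import *
go((*bay(-.09,-.1),.11,RW),(*bay(-.016,-.1),.11,RW))
s=camera("side");t=camera("top");crop(s,"a1.png",200,80,400,230,4);crop(t,"a2.png",280,100,430,220,5)
E
```

```text
t 7.7 grasp [ 0.536  -0.0714  0.1444] bay [-0.0909 -0.0995] yaw -2.63 F [-0.2592 -0.3032 -4.5583] w 0.0613 tilt [-0.0021  0.0014 -1.    ]
(np.float64(0.5368892661824584), np.float64(-0.07194940693232918), 0.11, np.float64(-0.0471238898038469)) -> [0.001  0.0005 0.0344] 0.0013 dist 0.034
(np.float64(0.6108071169296442), np.float64(-0.07543528428484272), 0.11, np.float64(-0.0471238898038469)) -> [0.075  0.0006 0.0342] 0.0013 dist 0.082
```

View pics/a1.png

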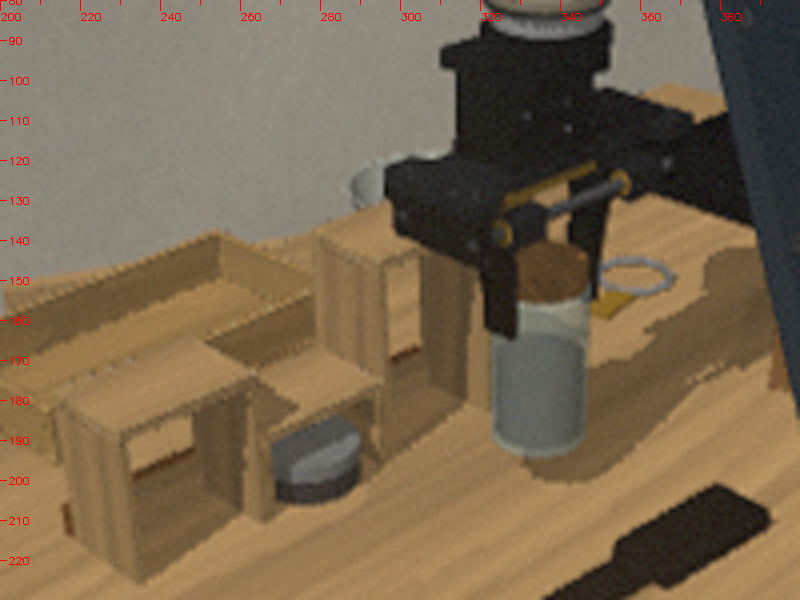

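View pics/a2.png

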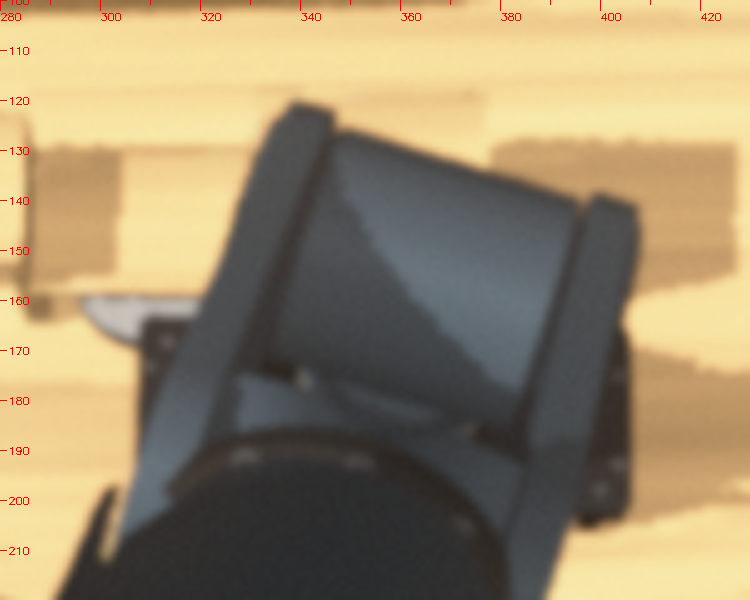

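Call:
servo_tool(steps=[0.05,0,0,0.015,0,0.05,0,0,0.034,0,0.05,0,0,0.034,0,0.05,0.015,0.001,0.034,0,0.05,0.03,0.001,0.034,0,0.05,0.042,0.001,0.034,0,0.05,0.042,0.001,0.034,0])

```text
time: 8.68
position: [0.5795, -0.0753, 0.275]
tool_rot: [1.0, -0.023, 0.001, 0.0]
ft_force: [-0.4, -0.5, -4.1]
grip_width: 0.0617
```

```bash
python3 - <<'E'
from h import *
go((*bay(-.016,-.1),.11,RW))
s=camera("side");crop(s,"a3.png",240,80,400,230,4)
E
```

```text
t 8.68 grasp [ 0.5795 -0.0753  0.111 ] bay [-0.0473 -0.1013] yaw -2.61 F [-0.3616 -0.5065 -4.0859] w 0.0617 tilt [ 0.0015 -0.0005 -1.    ]
(np.float64(0.6108071169296442), np.float64(-0.07543528428484272), 0.11, np.float64(-0.0471238898038469)) -> [ 0.0313 -0.0013  0.001 ] 0.0015 dist 0.031
```

View pics/a3.png

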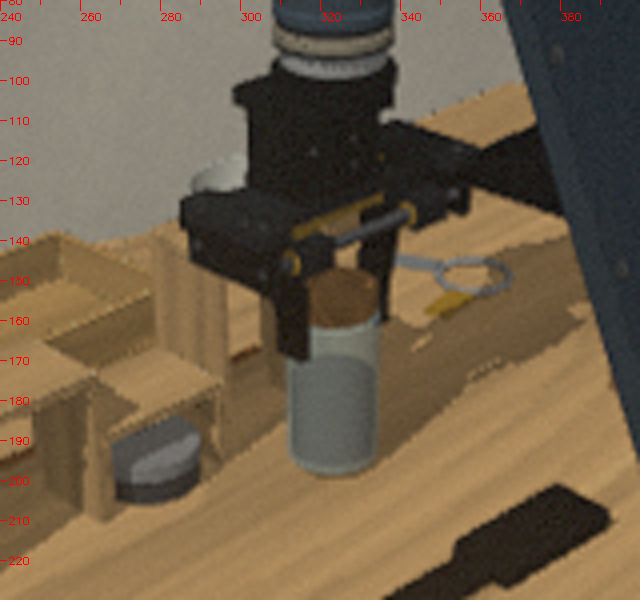

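Call:
servo_tool(steps=[0.05,0.01,-0.001,0,0,0.05,0.02,-0.001,0,0,0.05,0.029,-0.001,0,0,0.05,0.029,-0.001,0,0])

```text
time: 9.22
position: [0.6086, -0.0758, 0.2748]
tool_rot: [1.0, -0.023, 0.001, 0.0]
ft_force: [0.6, 0.4, -4.3]
grip_width: 0.0616
```

```bash
python3 - <<'E'
from h import *
go((*bay(-.016,-.1),.105,RW))
s=camera("side");crop(s,"a4.png",240,80,400,230,4)
E
```

```text
t 9.22 grasp [ 0.6086 -0.0758  0.1108] bay [-0.0182 -0.1005] yaw -2.64 F [ 0.6044  0.378  -4.2571] w 0.0616 tilt [ 0.0014 -0.0004 -1.    ]
(np.float64(0.6108071169296442), np.float64(-0.07543528428484272), 0.105, np.float64(-0.0471238898038469)) -> [ 0.0022 -0.0005  0.0058] 0.0011 dist 0.006
```

View pics/a4.png

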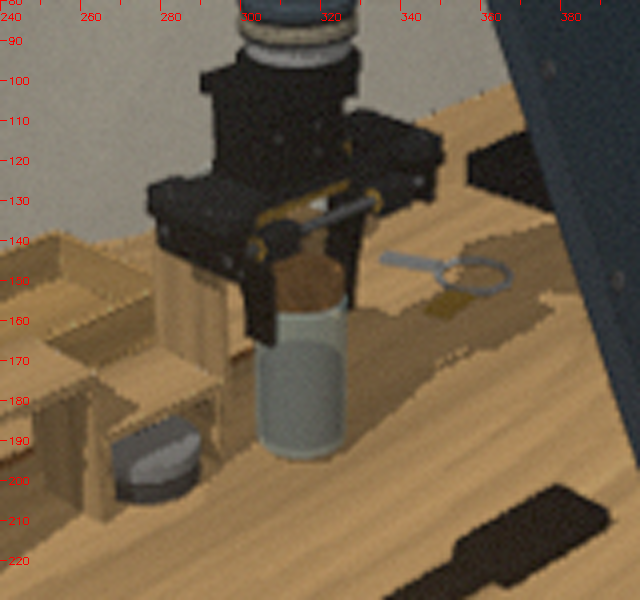

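Call:
servo_tool(steps=[0.05,0,0,0.002,0,0.05,0,0,0.0045,0,0.05,0,0,0.0045,0,0.05,0,0,0.0045,0])

```text
time: 9.78
position: [0.6076, -0.0757, 0.2703]
tool_rot: [1.0, -0.023, -0.0, -0.0]
ft_force: [0.5, -0.5, -3.6]
grip_width: 0.0615
```

```bash
python3 - <<'E'
from h import *
go()
E
```

```text
t 9.78 grasp [ 0.6076 -0.0757  0.1063] bay [-0.0192 -0.1004] yaw -2.65 F [ 0.5216 -0.5108 -3.5863] w 0.0615 tilt [-0.0001  0.     -1.    ]
```

Call:
servo_tool(steps=[0.05,0.001,0,0.001,0,0.05,0.001,0,0.0015,0,0.05,0.001,0,0.0015,0,0.05,0.001,0,0.0015,0])

```text
time: 10.28
position: [0.6088, -0.0757, 0.2691]
tool_rot: [1.0, -0.023, 0.0, 0.0]
ft_force: [0.0, -0.3, -1.3]
grip_width: 0.0617
```

Call:
servo_tool(steps=[0.05,0,0,0.0005,0,0.05,0,0,0.0005,0,0.07,0,0,0.0005,0,0.07,0,0,0.0005,0,0.087,0,0,0.0005,0,0.087,0,0,0.0005,0])

```text
time: 11.02
position: [0.6086, -0.0758, 0.2681]
tool_rot: [1.0, -0.023, -0.0, 0.0]
ft_force: [0.4, 0.7, -0.5]
grip_width: 0.0822
```

```bash
python3 - <<'E'
from h import *
go()
s=camera("side");crop(s,"a5.png",240,80,400,230,4)
E
```

```text
t 11.03 grasp [ 0.6086 -0.0758  0.1041] bay [-0.0181 -0.1005] yaw -2.65 F [ 0.3959  0.6506 -0.5376] w 0.0822 tilt [-0.0001 -0.     -1.    ]
```

View pics/a5.png

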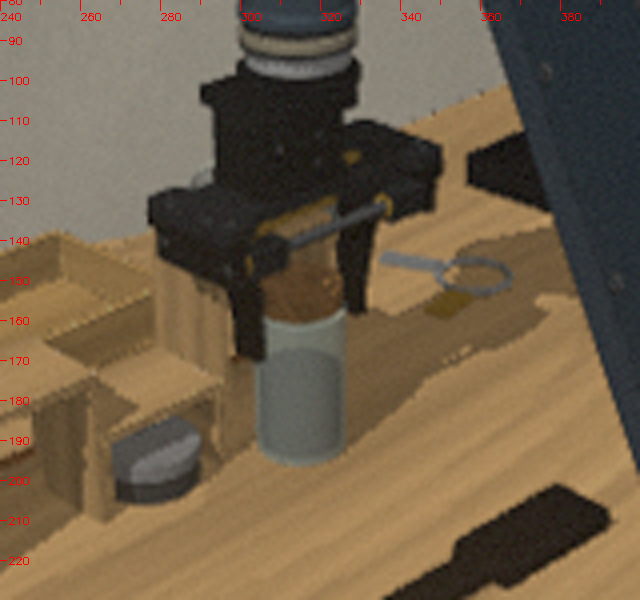

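Call:
servo_tool(steps=[0.087,0,0,-0.005,0,0.087,0,0,-0.03,0,0.087,0,0,-0.07,0,0.087,0,0,-0.08,0,0.087,0,0,-0.08,0])

```text
time: 11.7
position: [0.6086, -0.0757, 0.3489]
tool_rot: [1.0, -0.023, 0.001, 0.0]
ft_force: [0.0, -0.5, -0.0]
grip_width: 0.0867
```

```bash
python3 - <<'E'
from h import *
yw=np.radians(30.2);c=np.array([.4845,-.320]);g=c-.017*np.array([np.cos(yw),np.sin(yw)])
go((*g,.185,yw))
s=camera("side");crop(s,"a6.png",240,80,400,230,4)
t=camera("top");print(un(t,462,279,.086),un(t,442,259,.086))
E
```

```text
t 11.7 grasp [ 0.6086 -0.0757  0.1849] bay [-0.0182 -0.1003] yaw -2.64 F [ 0.0189 -0.5419 -0.0351] w 0.0867 tilt [ 0.0015 -0.0004 -1.    ]
(np.float64(0.469807328366787), np.float64(-0.328551339092714), 0.185, np.float64(0.5270894341022875)) -> [-0.127   0.259  -0.0002] -0.5732 dist 0.288
[ 0.3506 -0.3016  0.086 ] [ 0.3943 -0.2617  0.086 ]
```

View pics/a6.png

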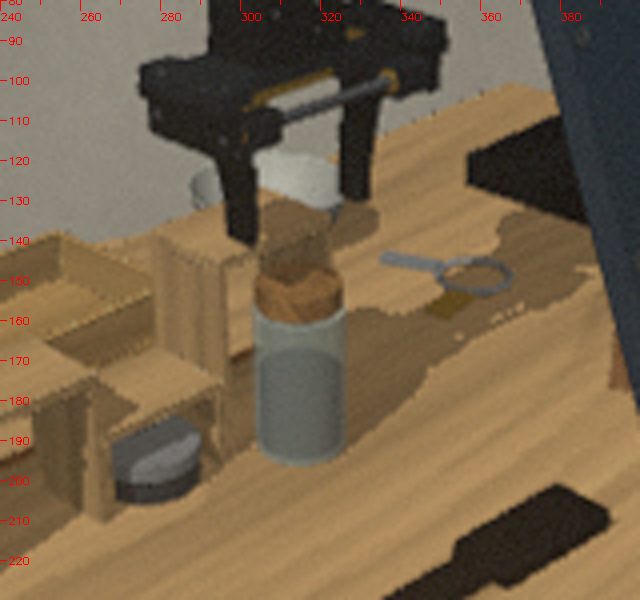

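Jar stands upright at (300,400/…≈(312,150)), partly under the high roof. The fingers are clear, so I go above the carton.

Call:
servo_tool(steps=[0.087,-0.127,0.259,-0.02,-0.573,0.087,-0.127,0.259,-0.02,-0.573,0.087,-0.127,0.259,-0.02,-0.573,0.087,-0.127,0.259,0,-0.573,0.087,-0.127,0.259,0,-0.573,0.087,-0.127,0.259,0,-0.573,0.087,-0.127,0.259,0,-0.573,0.087,-0.127,0.259,0,-0.573])

```text
time: 12.8
position: [0.4703, -0.3273, 0.3477]
tool_rot: [0.965, 0.261, -0.0, -0.001]
ft_force: [-0.1, 0.8, -0.7]
grip_width: 0.0867
```

```bash
python3 - <<'E'
from h import *
yw=np.radians(30.2);c=np.array([.4845,-.320]);g=c-.017*np.array([np.cos(yw),np.sin(yw)])
go((*g,.067,yw))
s=camera("side");cv2.imwrite("pics/b0.png",s["pixels"])
t=camera("top");crop(t,"b1.png",380,160,520,300,4)
E
```

```text
t 12.8 grasp [ 0.4703 -0.3273  0.1837] bay [-0.1445 -0.3582] yaw 30.28 F [-0.0944  0.7816 -0.7377] w 0.0867 tilt [-0.0008  0.0013 -1.    ]
(np.float64(0.469807328366787), np.float64(-0.328551339092714), 0.067, np.float64(0.5270894341022875)) -> [-0.0011  0.001   0.1167] 0.0014 dist 0.117
```

View pics/b0.png

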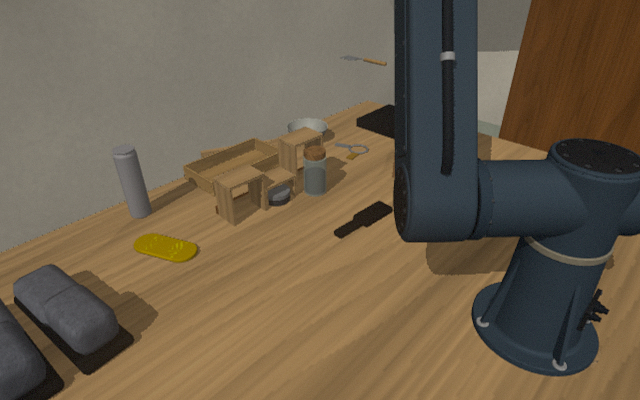

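View pics/b1.png

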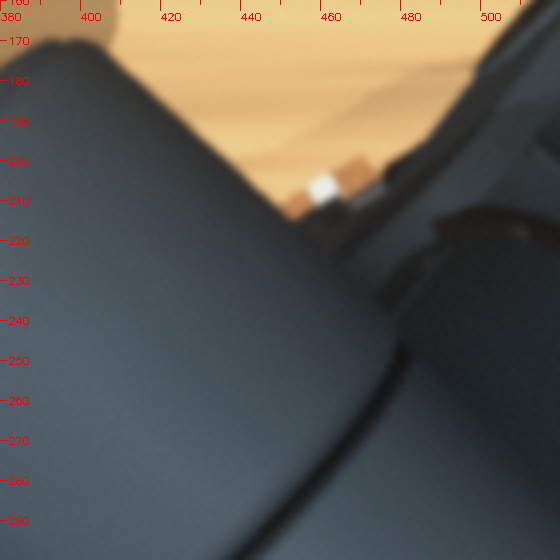

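Call:
servo_tool(steps=[0.087,-0.001,0.001,0.03,0,0.087,-0.001,0.001,0.06,0,0.087,-0.001,0.001,0.09,0,0.087,-0.001,0.001,0.105,0,0.087,-0.001,0.001,0.117,0,0.087,-0.001,0.001,0.117,0])

```text
time: 13.65
position: [0.4696, -0.3297, 0.231]
tool_rot: [0.965, 0.261, -0.0, -0.0]
ft_force: [-0.7, -0.0, 0.3]
grip_width: 0.0873
```

```bash
python3 - <<'E'
from h import *
yw=np.radians(30.2);c=np.array([.4845,-.320]);g=c-.017*np.array([np.cos(yw),np.sin(yw)])
go((*g,.067,yw))
t=camera("top");crop(t,"b2.png",380,160,520,300,4)
E
```

```text
t 13.65 grasp [ 0.4696 -0.3297  0.067 ] bay [-0.145  -0.3606] yaw 30.21 F [-0.7459 -0.0227  0.2951] w 0.0873 tilt [-0.0005  0.0005 -1.    ]
(np.float64(0.469807328366787), np.float64(-0.328551339092714), 0.067, np.float64(0.5270894341022875)) -> [ 0.0007 -0.0009 -0.    ] 0.0002 dist 0.001
```

View pics/b2.png

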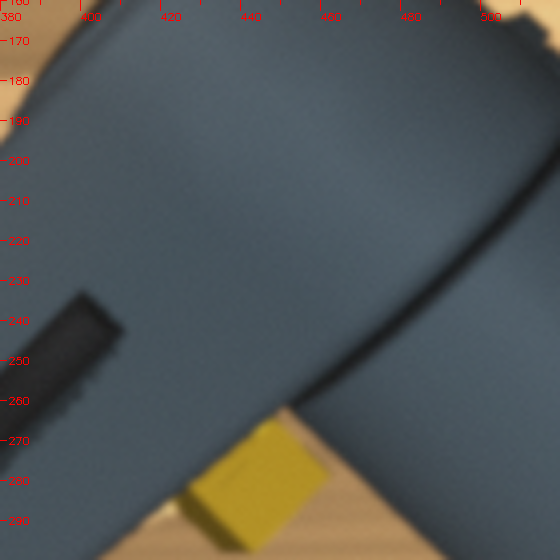

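Call:
servo_tool(steps=[0.05,0,0,0,0,0.05,0,0,0,0,0.05,0,0,0,0,0.05,0,0,0,0,0.05,0,0,0,0,0.05,0,0,0,0,0.05,0,0,0,0,0.05,0,0,-0.005,0,0.05,0,0,-0.02,0,0.05,0,0,-0.035,0,0.05,0,0,-0.035,0], force=25)

```text
time: 15.08
position: [0.47, -0.3304, 0.2681]
tool_rot: [0.965, 0.26, 0.001, 0.002]
ft_force: [0.7, 0.9, -2.2]
grip_width: 0.0601
```

```bash
python3 - <<'E'
from h import *
go((*bay(-.175,-.1),.1,RW))
s=camera("side");cv2.imwrite("pics/b3.png",s["pixels"])
E
```

```text
t 15.07 grasp [ 0.47   -0.3304  0.1041] bay [-0.1446 -0.3613] yaw 30.19 F [ 0.6876  0.9315 -2.2243] w 0.0601 tilt [ 0.003 -0.003 -1.   ]
(np.float64(0.451983626810691), np.float64(-0.06794535862200954), 0.1, np.float64(-0.0471238898038469)) -> [ 0.1164 -0.236   0.0033] 0.574 dist 0.263
```

```bash
python3 - <<'E'
from h import *
go((*bay(-.12,-.1),.1,RW))
E
```

```text
t 15.12 grasp [ 0.4697 -0.3302  0.1033] bay [-0.1449 -0.3611] yaw 30.19 F [-0.0836 -0.1656 -2.0362] w 0.0595 tilt [ 0.0017 -0.0018 -1.    ]
(np.float64(0.5069225699335992), np.float64(-0.0705362134110399), 0.1, np.float64(-0.0471238898038469)) -> [ 0.1627 -0.2057  0.0029] 0.574 dist 0.262
```

Call:
servo_tool(steps=[0.05,0.01,-0.013,0,0.08,0.05,0.035,-0.045,0,0.16,0.05,0.06,-0.076,0,0.25,0.05,0.085,-0.107,0,0.34,0.05,0.11,-0.139,0,0.43,0.05,0.135,-0.17,0,0.52,0.05,0.155,-0.196,0,0.574,0.05,0.163,-0.206,0,0.574,0.05,0.163,-0.206,0,0.574,0.05,0.163,-0.206,0,0.574])

```text
time: 16.38
position: [0.507, -0.0709, 0.2662]
tool_rot: [1.0, -0.024, 0.0, 0.0]
ft_force: [-0.3, -0.1, -1.8]
grip_width: 0.06
```

```bash
python3 - <<'E'
from h import *
go((*bay(-.12,-.1),.071,RW))
s=camera("side");crop(s,"b4.png",240,80,440,230,4)
t=camera("top");crop(t,"b5.png",280,100,420,230,5)
E
```

```text
t 16.38 grasp [ 0.507  -0.0709  0.1022] bay [-0.1199 -0.1004] yaw -2.73 F [-0.3478 -0.0775 -1.8401] w 0.06 tilt [ 0.0004 -0.0005 -1.    ]
(np.float64(0.5069225699335992), np.float64(-0.0705362134110399), 0.071, np.float64(-0.0471238898038469)) -> [-0.0001 -0.0004  0.0312] -0.0005 dist 0.031
```

View pics/b4.png

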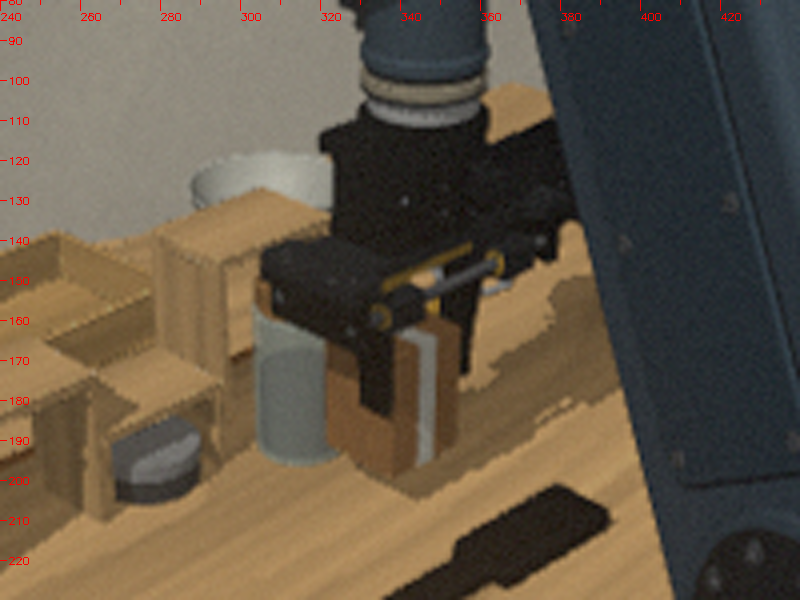

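View pics/b5.png

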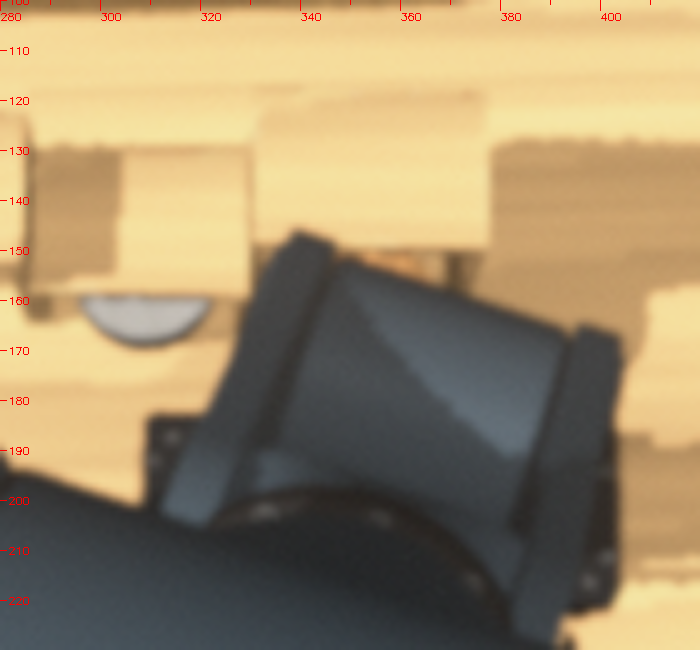

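Call:
servo_tool(steps=[0.05,0,0,0.015,0,0.05,0,0,0.031,0,0.05,0,0,0.031,0,0.05,0.01,0,0.031,0,0.05,0.02,0,0.031,0,0.05,0.026,0,0.031,0,0.05,0.032,0,0.031,0,0.05,0.038,0,0.031,0,0.05,0.038,0,0.031,0])

```text
time: 17.6
position: [0.5444, -0.0714, 0.2353]
tool_rot: [1.0, -0.023, -0.001, -0.0]
ft_force: [-2.5, 0.2, -2.2]
grip_width: 0.0596
```

```bash
python3 - <<'E'
from h import *
go((*bay(-.049,-.1),.071,RW))
s=camera("side");crop(s,"b6.png",240,80,440,230,4)
E
```

```text
t 17.6 grasp [ 0.5444 -0.0714  0.0713] bay [-0.0825 -0.0991] yaw -2.67 F [-2.547   0.2404 -2.1677] w 0.0596 tilt [-0.0019  0.0004 -1.    ]
(np.float64(0.5778437510558991), np.float64(-0.07388077141142452), 0.071, np.float64(-0.0471238898038469)) -> [0.0335 0.0009 0.0002] 0.0006 dist 0.034
```

View pics/b6.png

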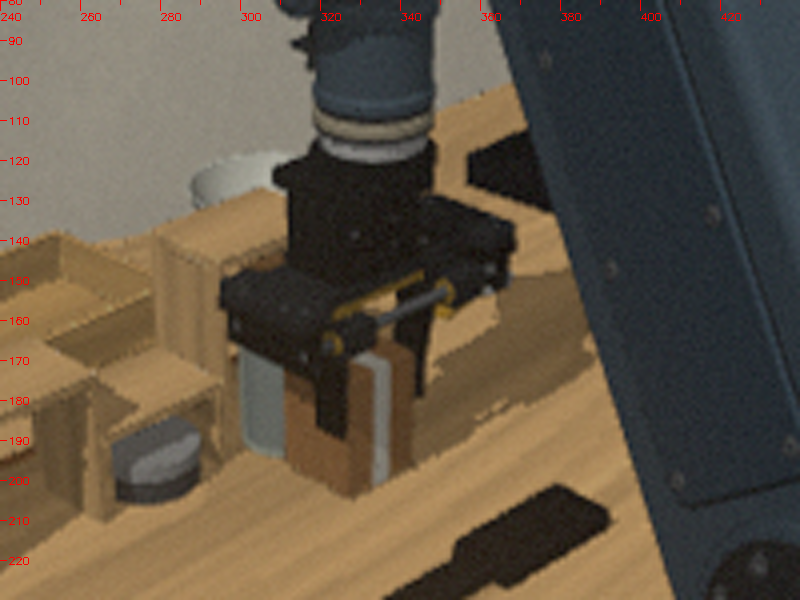

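Call:
servo_tool(steps=[0.05,0.005,0.001,0,0,0.05,0.01,0.001,0,0,0.05,0.015,0.001,0,0,0.05,0.02,0.001,0,0,0.05,0.026,0.001,0,0,0.05,0.026,0.001,0,0])

```text
time: 18.4
position: [0.5719, -0.0742, 0.2353]
tool_rot: [1.0, -0.024, 0.002, 0.0]
ft_force: [-0.7, -0.5, -2.4]
grip_width: 0.0596
```

```bash
python3 - <<'E'
from h import *
go((*bay(-.049,-.1),.071,RW))
s=camera("side");crop(s,"b7.png",240,80,400,230,4)
E
```

```text
t 18.4 grasp [ 0.5719 -0.0742  0.0713] bay [-0.055  -0.1006] yaw -2.71 F [-0.6896 -0.4773 -2.3853] w 0.0596 tilt [ 0.003  -0.0006 -1.    ]
(np.float64(0.5778437510558991), np.float64(-0.07388077141142452), 0.071, np.float64(-0.0471238898038469)) -> [ 0.006  -0.0006  0.0003] -0.0002 dist 0.006
```

View pics/b7.png

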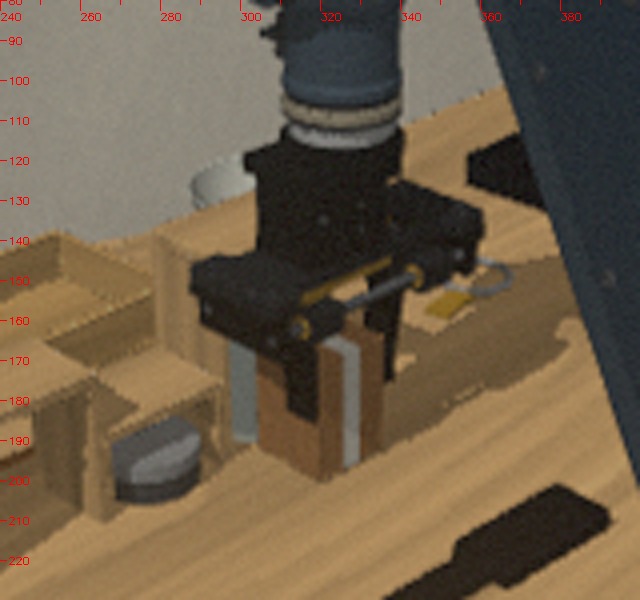

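Call:
servo_tool(steps=[0.05,0.002,0,0,0,0.05,0.004,0,0,0,0.05,0.005,0,0,0])

```text
time: 18.82
position: [0.5748, -0.0738, 0.2353]
tool_rot: [1.0, -0.024, -0.002, -0.0]
ft_force: [-6.1, 0.3, 2.3]
grip_width: 0.06
```

Call:
servo_tool(steps=[0.05,0.001,0,0,0,0.05,0.0025,0,0,0])

```text
time: 19.08
position: [0.5766, -0.0738, 0.2352]
tool_rot: [1.0, -0.023, -0.003, -0.001]
ft_force: [-8.8, -0.4, 3.6]
grip_width: 0.0597
```

Call:
servo_tool(steps=[0.05,0.001,0,0,0,0.05,0.002,0,0,0])

```text
time: 19.32
position: [0.5774, -0.0738, 0.2351]
tool_rot: [1.0, -0.023, -0.005, -0.001]
ft_force: [-11.6, -0.6, 4.8]
grip_width: 0.0601
```

Call:
servo_tool(steps=[0.05,-0.005,0,0,0,0.05,-0.02,0,0,0,0.05,-0.05,0,-0.01,0,0.05,-0.09,0,-0.03,0,0.05,-0.12,0,-0.03,0,0.05,-0.12,0,-0.03,0])

```text
time: 20.08
position: [0.459, -0.0684, 0.2657]
tool_rot: [1.0, -0.024, 0.0, -0.0]
ft_force: [-0.1, -0.5, -1.8]
grip_width: 0.06
```

```bash
python3 - <<'E'
from h import *
go()
s=camera("side");crop(s,"b8.png",240,80,400,230,4)
E
```

```text
t 20.07 grasp [ 0.459  -0.0684  0.1017] bay [-0.168  -0.1001] yaw -2.76 F [-0.0699 -0.4761 -1.846 ] w 0.06 tilt [ 0.0004  0.0003 -1.    ]
```

View pics/b8.png

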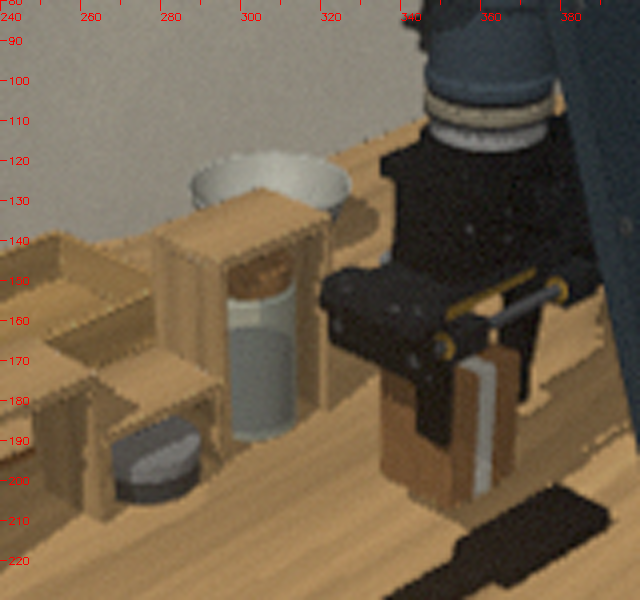

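```bash
python3 - <<'E'
from h import *
s=camera("side");p=s["pixels"].copy();S=6;x0,y0,x1,y1=265,115,335,205
img=cv2.resize(p[y0:y1,x0:x1],None,fx=S,fy=S,interpolation=cv2.INTER_CUBIC)
def poly(pts,col):
    q=np.array([[(a-x0+.5)*S,(b-y0+.5)*S] for a,b in pts],np.int32);cv2.polylines(img,[q],False,col,1)
for cx,col in((.029,(0,0,255)),(.019,(255,0,0))):
    for r,z in((.031,0),(.029,.124),(.031,.106)):
        poly([pr(s,(*bay(cx+r*np.cos(a),-.1+r*np.sin(a)),z)) for a in np.linspace(0,6.3,60)],col)
poly([pr(s,(*bay(0,y),z)) for y,z in((-.05,0),(-.05,.149),(-.15,.149),(-.15,0))],(0,255,0))
cv2.imwrite("pics/b9.png",img)
E
```

```text
(no output)
```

View pics/b9.png

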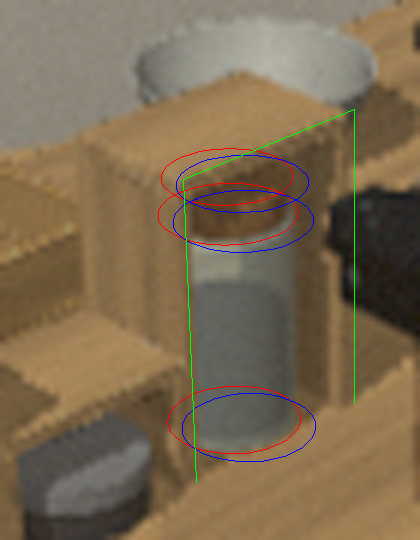

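```bash
python3 - <<'E'
from h import *
go((*bay(-.12,.1),.1,RW))
E
```

```text
t 20.18 grasp [ 0.4618 -0.0693  0.1017] bay [-0.1651 -0.1009] yaw -2.74 F [ 0.4638 -0.3146 -2.4415] w 0.06 tilt [ 0.0049 -0.0016 -1.    ]
(np.float64(0.5163438600755278), np.float64(0.12924176158135414), 0.1, np.float64(-0.0471238898038469)) -> [ 0.045  -0.2009  0.0017] -0.0006 dist 0.206
```

Call:
servo_tool(steps=[0.05,0.004,-0.02,0,0,0.05,0.012,-0.055,0,0,0.05,0.02,-0.09,0,0,0.05,0.028,-0.125,0,0,0.05,0.036,-0.16,0,0,0.05,0.043,-0.19,0,0,0.05,0.045,-0.201,0,0,0.05,0.045,-0.201,0,0,0.05,0.045,-0.201,0,0])

```text
time: 21.3
position: [0.5148, 0.1292, 0.2651]
tool_rot: [1.0, -0.024, -0.0, 0.0]
ft_force: [-0.5, -0.2, -2.1]
grip_width: 0.0598
```

```bash
python3 - <<'E'
from h import *
go((*bay(-.016,.1),.072,RW))
s=camera("side");crop(s,"d1.png",170,80,340,240,4)
E
```

```text
t 21.3 grasp [0.5148 0.1292 0.1011] bay [-0.1215  0.0999] yaw -2.75 F [-0.4807 -0.2044 -2.059 ] w 0.0598 tilt [-0.0003 -0.0002 -1.    ]
(np.float64(0.6202284070715728), np.float64(0.1243426907075513), 0.072, np.float64(-0.0471238898038469)) -> [ 0.1055 -0.0002  0.029 ] -0.0008 dist 0.109
```

View pics/d1.png

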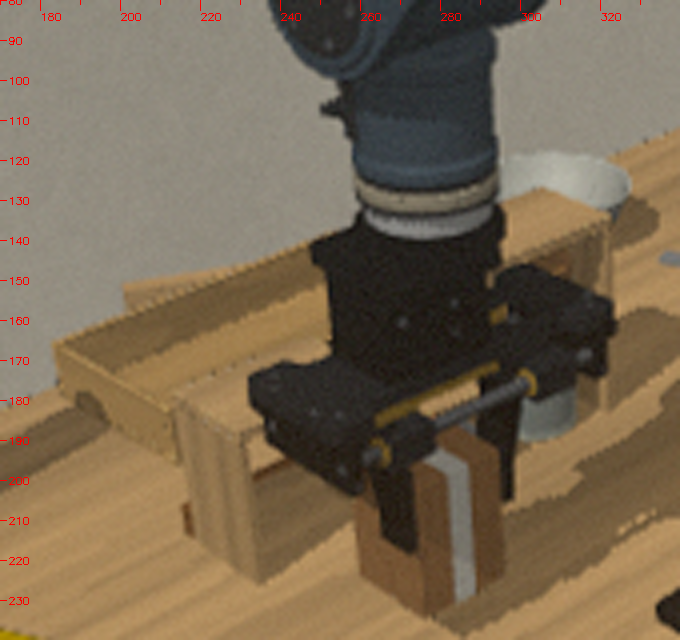

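Call:
servo_tool(steps=[0.05,0,0,0.015,0,0.05,0,0,0.029,0,0.05,0,0,0.029,0,0.05,0.015,0,0.029,0,0.05,0.03,0,0.029,0,0.05,0.045,0,0.029,0,0.05,0.06,0,0.029,0,0.05,0.075,0,0.029,0,0.05,0.08,0,0.029,0,0.05,0.08,0,0.029,0])

```text
time: 22.6
position: [0.595, 0.1261, 0.2363]
tool_rot: [1.0, -0.024, 0.0, -0.0]
ft_force: [-1.0, 1.1, -2.2]
grip_width: 0.0596
```

```bash
python3 - <<'E'
from h import *
go((*bay(-.016,.1),.072,RW))
s=camera("side");crop(s,"d2.png",170,80,340,240,4)
E
```

```text
t 22.6 grasp [0.595  0.1261 0.0723] bay [-0.0413  0.1005] yaw -2.71 F [-1.0145  1.0737 -2.1526] w 0.0596 tilt [ 0.0001  0.     -1.    ]
(np.float64(0.6202284070715728), np.float64(0.1243426907075513), 0.072, np.float64(-0.0471238898038469)) -> [0.0253 0.0005 0.0003] -0.0002 dist 0.025
```

View pics/d2.png

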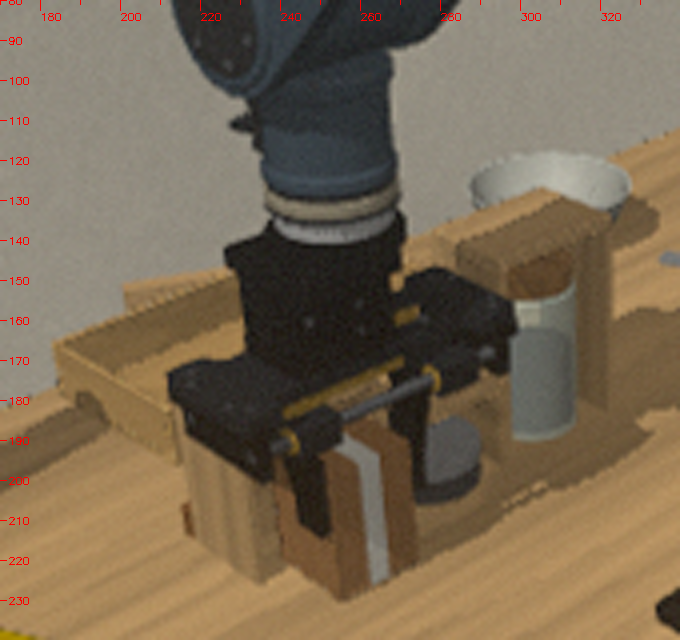

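Call:
servo_tool(steps=[0.05,0.008,0,0,0,0.05,0.016,0,0,0,0.05,0.023,0,0,0,0.05,0.023,0,0,0])

```text
time: 23.15
position: [0.6184, 0.1249, 0.2363]
tool_rot: [1.0, -0.024, 0.001, -0.0]
ft_force: [0.0, 1.6, -1.3]
grip_width: 0.0594
```

Call:
servo_tool(steps=[0.05,0,0,0.002,0,0.05,0,0,0.004,0,0.05,0,0,0.004,0])

```text
time: 23.52
position: [0.6173, 0.1251, 0.2319]
tool_rot: [1.0, -0.024, -0.001, 0.0]
ft_force: [0.9, -0.1, -1.6]
grip_width: 0.0597
```

```bash
python3 - <<'E'
from h import *
go()
s=camera("side");crop(s,"d3.png",170,80,340,240,4)
E
```

```text
t 23.52 grasp [0.6173 0.1251 0.0679] bay [-0.019   0.1006] yaw -2.7 F [ 0.8864 -0.0597 -1.6419] w 0.0597 tilt [-0.001 -0.    -1.   ]
```

View pics/d3.png

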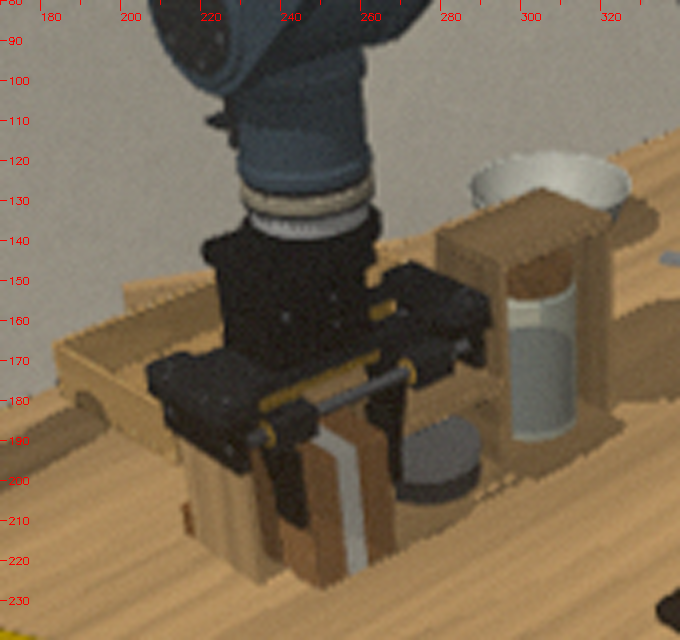

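Call:
servo_tool(steps=[0.05,0,0,0.001,0,0.05,0,0,0.001,0,0.05,0,0,0.001,0])

```text
time: 23.95
position: [0.6176, 0.1251, 0.2316]
tool_rot: [1.0, -0.024, 0.0, -0.0]
ft_force: [-1.3, -0.6, 1.3]
grip_width: 0.0596
```

Call:
servo_tool(steps=[0.05,0,0,0.001,0,0.05,0,0,0.001,0])

```text
time: 24.2
position: [0.6176, 0.125, 0.2316]
tool_rot: [1.0, -0.024, 0.0, -0.0]
ft_force: [-2.3, -0.6, 7.6]
grip_width: 0.06
```

Call:
servo_tool(steps=[0.06,0,0,-0.001,0,0.065,0,0,-0.001,0,0.075,0,0,-0.001,0,0.087,0,0,-0.001,0,0.087,0,0,-0.001,0,0.087,0,0,-0.001,0])

```text
time: 24.95
position: [0.6176, 0.1251, 0.2312]
tool_rot: [1.0, -0.024, 0.0, 0.0]
ft_force: [-0.5, 0.7, 1.0]
grip_width: 0.0864
```

```bash
python3 - <<'E'
from h import *
go()
E
```

```text
t 24.95 grasp [0.6176 0.1251 0.0672] bay [-0.0186  0.1006] yaw -2.7 F [-0.4585  0.681   0.9546] w 0.0864 tilt [ 0. -0. -1.]
```

Call:
servo_tool(steps=[0.087,-0.003,0,-0.005,0,0.087,-0.003,0,-0.03,0,0.087,-0.003,0,-0.065,0,0.087,-0.003,0,-0.08,0,0.087,-0.003,0,-0.08,0])

```text
time: 25.58
position: [0.6148, 0.1252, 0.3125]
tool_rot: [1.0, -0.024, 0.001, -0.0]
ft_force: [-0.3, 0.4, -0.8]
grip_width: 0.087
```

```bash
python3 - <<'E'
from h import *
go()
s=camera("side");crop(s,"d4.png",170,80,340,240,4)
E
```

```text
t 25.57 grasp [0.6148 0.1252 0.1485] bay [-0.0215  0.1006] yaw -2.7 F [-0.2861  0.3822 -0.7824] w 0.087 tilt [ 0.0027  0.0001 -1.    ]
```

View pics/d4.png

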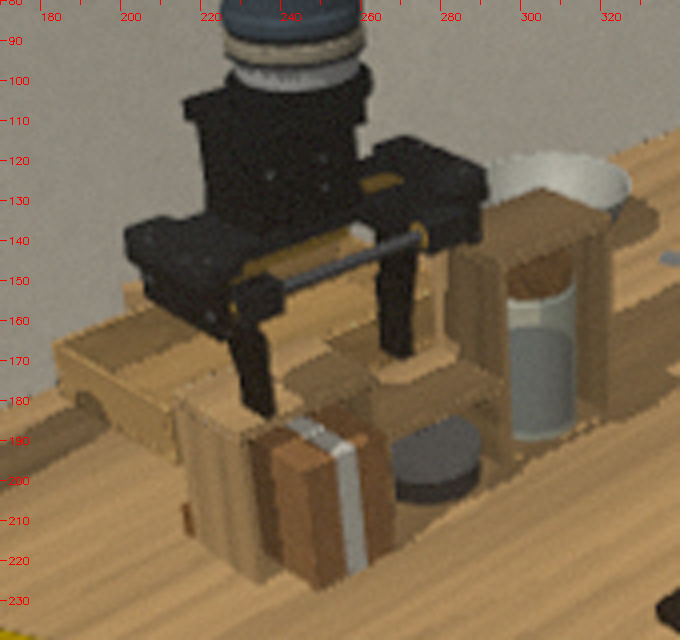

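Call:
servo_tool(steps=[0.05,-0.03,0,0,0,0.03,-0.055,0,0,0,0.02,-0.055,0,0.03,0,0.02,-0.055,0,0.06,0,0.02,-0.055,0,0.08,0,0.02,-0.055,0,0.086,0,0.02,-0.055,0,0.086,0,0.02,-0.055,0,0.086,0])

```text
time: 26.62
position: [0.56, 0.1278, 0.2257]
tool_rot: [1.0, -0.024, 0.001, -0.0]
ft_force: [-0.0, 0.4, 0.5]
grip_width: 0.0216
```

```bash
python3 - <<'E'
from h import *
go((*bay(-.042,.1),.062,RW),(*bay(-.0095,.1),.062,RW))
s=camera("side");crop(s,"d5.png",170,80,340,240,4)
E
```

```text
t 26.62 grasp [0.56   0.1278 0.0617] bay [-0.0764  0.1006] yaw -2.7 F [-0.0365  0.3946  0.4641] w 0.0216 tilt [ 0.001  0.    -1.   ]
(np.float64(0.5942572703225615), np.float64(0.125567458426002), 0.062, np.float64(-0.0471238898038469)) -> [ 0.0344  0.0006 -0.0002] -0.0001 dist 0.034
(np.float64(0.6267211912588255), np.float64(0.12403649877793863), 0.062, np.float64(-0.0471238898038469)) -> [ 0.0669  0.0006 -0.0002] -0.0001 dist 0.067
```

View pics/d5.png

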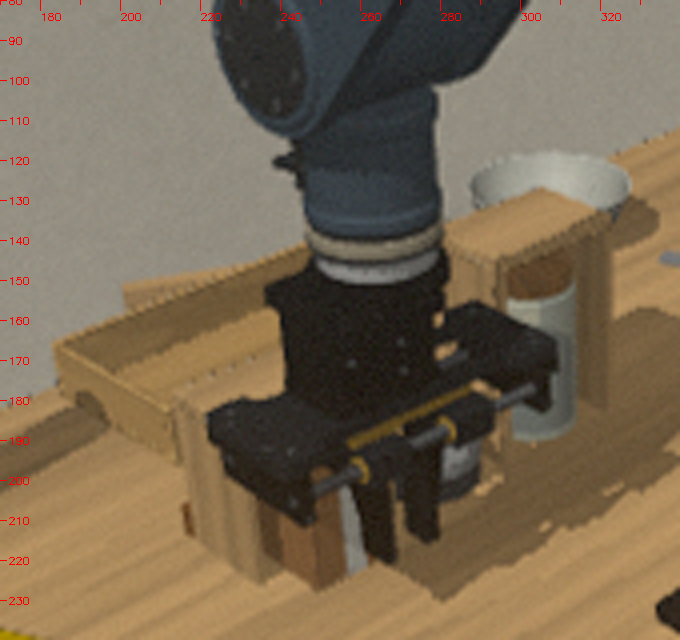

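Call:
servo_tool(steps=[0.02,0.01,0.001,-0.001,0,0.02,0.02,0.001,-0.001,0,0.02,0.03,0.001,-0.001,0,0.02,0.035,0.001,-0.001,0,0.02,0.04,0.001,-0.001,0,0.02,0.045,0.001,-0.001,0,0.02,0.045,0.001,-0.001,0])

```text
time: 27.55
position: [0.6048, 0.1247, 0.2261]
tool_rot: [1.0, -0.024, 0.0, -0.0]
ft_force: [-0.2, 0.3, 0.6]
grip_width: 0.0202
```

```bash
python3 - <<'E'
from h import *
go((*bay(-.0095,.1),.062,RW))
s=camera("side");crop(s,"d6.png",170,80,340,240,4)
E
```

```text
t 27.55 grasp [0.6048 0.1247 0.0621] bay [-0.0314  0.0996] yaw -2.7 F [-0.1806  0.3214  0.5581] w 0.0202 tilt [ 0.0004  0.     -1.    ]
(np.float64(0.6267211912588255), np.float64(0.12403649877793863), 0.062, np.float64(-0.0471238898038469)) -> [ 0.0219 -0.0004  0.0001] -0.0 dist 0.022
```

View pics/d6.png

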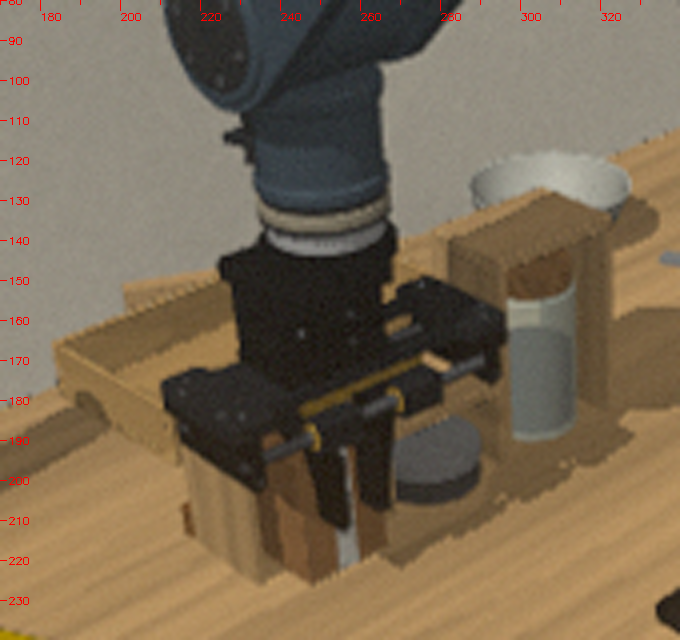

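Contact made and the carton is moving upright, its vertical band still straight at (258,210). I'll continue.

Call:
servo_tool(steps=[0.02,0.003,0,0,0,0.02,0.006,0,0,0,0.02,0.009,0,0,0,0.02,0.012,0,0,0])

```text
time: 28.1
position: [0.6168, 0.1241, 0.2263]
tool_rot: [1.0, -0.024, 0.0, -0.0]
ft_force: [-1.5, -0.5, 0.8]
grip_width: 0.02
```

```bash
python3 - <<'E'
from h import *
go((*bay(-.0095,.1),.062,RW))
s=camera("side");crop(s,"d7.png",170,80,340,240,4)
E
```

```text
t 28.1 grasp [0.6168 0.1241 0.0623] bay [-0.0194  0.0996] yaw -2.71 F [-1.464  -0.5398  0.7998] w 0.02 tilt [ 0.  0. -1.]
(np.float64(0.6267211912588255), np.float64(0.12403649877793863), 0.062, np.float64(-0.0471238898038469)) -> [ 0.0099 -0.0004  0.0003] -0.0001 dist 0.01
```

View pics/d7.png

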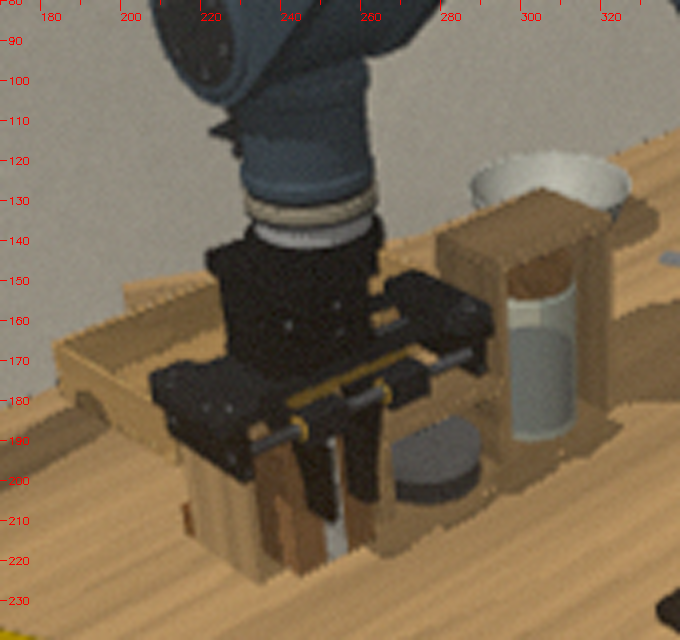

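Call:
servo_tool(steps=[0.02,0.002,0,0,0,0.02,0.004,0,0,0,0.02,0.006,0,0,0])

```text
time: 28.52
position: [0.6227, 0.1238, 0.2262]
tool_rot: [1.0, -0.024, -0.0, 0.0]
ft_force: [-1.8, 0.5, 0.5]
grip_width: 0.0201
```

Call:
servo_tool(steps=[0.02,0.001,0,0,0,0.02,0.002,0,0,0])

```text
time: 28.78
position: [0.6246, 0.1237, 0.2263]
tool_rot: [1.0, -0.024, -0.0, -0.0]
ft_force: [-0.9, 0.5, -0.9]
grip_width: 0.0199
```

Call:
servo_tool(steps=[0.02,0.001,0,0,0,0.02,0.002,0,0,0])

```text
time: 29.02
position: [0.6264, 0.1236, 0.2262]
tool_rot: [1.0, -0.024, -0.0, 0.0]
ft_force: [-3.2, 0.4, 1.6]
grip_width: 0.0196
```

```bash
python3 - <<'E'
from h import *
go((*bay(-.0095,.1),.062,RW))
E
```

```text
t 29.02 grasp [0.6264 0.1236 0.0622] bay [-0.0098  0.0996] yaw -2.71 F [-3.1719  0.4231  1.6071] w 0.0196 tilt [-0.0009  0.     -1.    ]
(np.float64(0.6267211912588255), np.float64(0.12403649877793863), 0.062, np.float64(-0.0471238898038469)) -> [ 0.0003 -0.0004  0.0002] -0.0002 dist 0.001
```

Call:
servo_tool(steps=[0.02,0.001,0,0,0,0.02,0.001,0,0,0])

```text
time: 29.28
position: [0.6267, 0.1237, 0.2262]
tool_rot: [1.0, -0.024, -0.001, 0.0]
ft_force: [-4.6, -0.2, 2.8]
grip_width: 0.0201
```

Call:
servo_tool(steps=[0.02,0.001,0,0,0,0.02,0.001,0,0,0])

```text
time: 29.52
position: [0.627, 0.1237, 0.2262]
tool_rot: [1.0, -0.024, -0.003, 0.0]
ft_force: [-7.7, -0.4, 4.3]
grip_width: 0.0196
```

Call:
servo_tool(steps=[0.02,0.001,0,0,0,0.02,0.001,0,0,0])

```text
time: 29.78
position: [0.6273, 0.1237, 0.2262]
tool_rot: [1.0, -0.024, -0.004, 0.0]
ft_force: [-9.3, 0.1, 5.3]
grip_width: 0.02
```

```bash
python3 - <<'E'
from h import *
go()
s=camera("side");crop(s,"d8.png",190,110,320,240,6)
E
```

```text
t 29.77 grasp [0.6273 0.1237 0.0622] bay [-0.0089  0.0997] yaw -2.71 F [-9.2839  0.0689  5.3418] w 0.02 tilt [-0.0076 -0.0001 -1.    ]
```

View pics/d8.png

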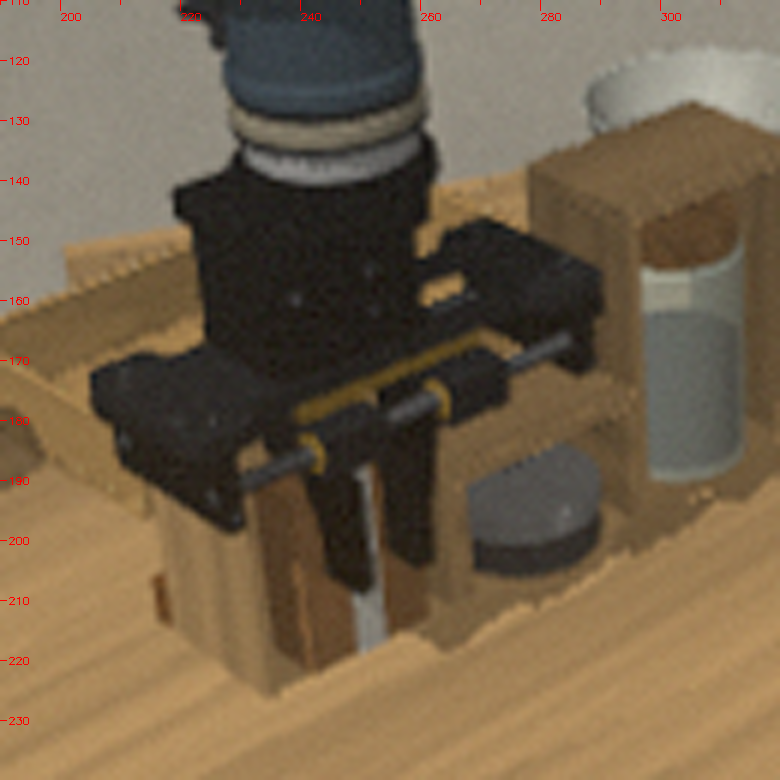

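```bash
python3 - <<'E'
from h import *
o=get_obs();print(o["moment"],o["ft_force"])
E
```

```text
[-0.1289  1.098  -0.135 ] [-7.8729 -0.6261  5.2195]
```

Call:
servo_tool(steps=[0.02,-0.001,0,0,0,0.02,-0.003,0,0,0,0.02,-0.006,0,0,0,0.02,-0.02,0,0,0,0.02,-0.05,0,0,0,0.02,-0.08,0,-0.05,0,0.02,-0.12,0,-0.1,0,0.02,-0.17,0,-0.15,0,0.02,-0.17,0,-0.17,0,0.02,-0.17,0,-0.17,0])

```text
time: 31.08
position: [0.4592, 0.1317, 0.3985]
tool_rot: [1.0, -0.023, 0.003, -0.0]
ft_force: [0.1, 0.3, -0.3]
grip_width: 0.0196
```

```bash
python3 - <<'E'
from h import *
go()
s=camera("side");t=camera("top");crop(s,"e1.png",190,110,340,240,5);crop(t,"e2.png",230,105,390,205,5);cv2.imwrite("pics/e3.png",t["pixels"])
E
```

```text
t 31.07 grasp [0.4592 0.1317 0.2345] bay [-0.1772  0.0998] yaw -2.68 F [ 0.1423  0.3032 -0.2845] w 0.0196 tilt [ 0.0065  0.0003 -1.    ]
```

View pics/e1.png

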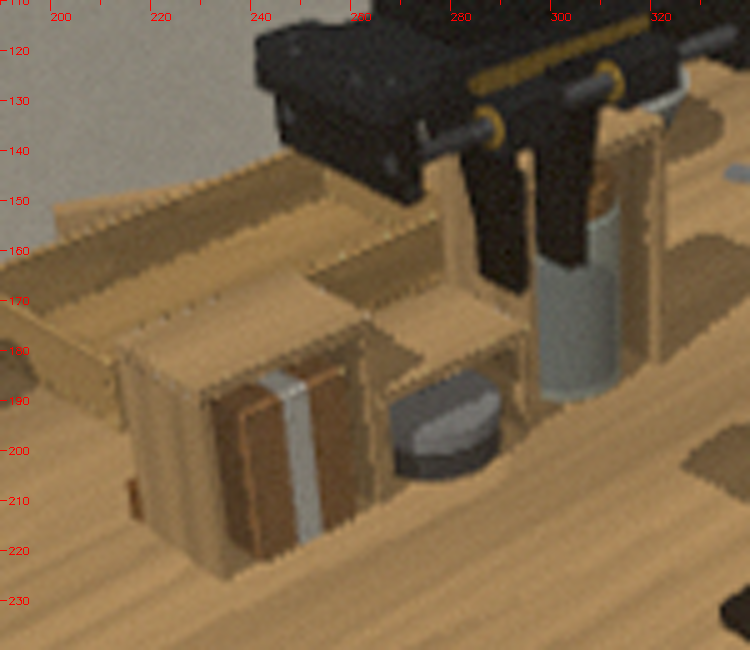

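View pics/e2.png

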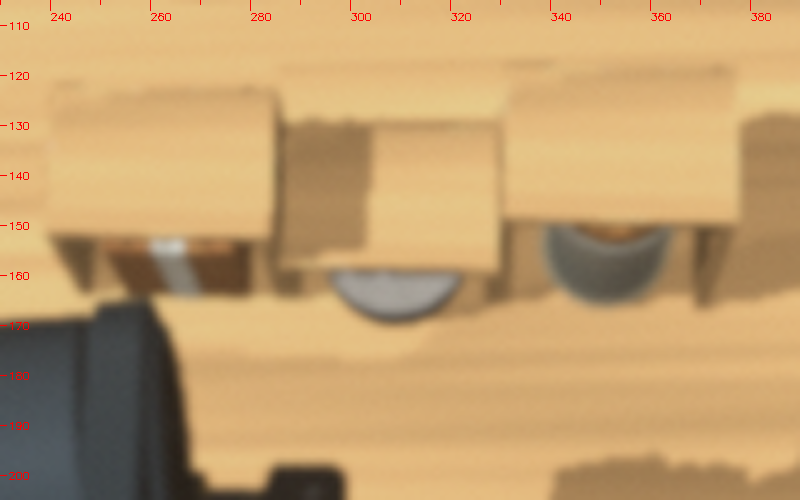

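```bash
python3 - <<'E'
from h import *
t=camera("top");s=camera("side")
def b(p):
    x,y=p[0]-RX,p[1]-RY;c,n=np.cos(RW),np.sin(RW);return np.array([c*x+n*y,-n*x+c*y])
for n,c,u,v in(("carton fL",t,257,164),("carton fR",t,278,164),("wall mid L",t,247,163.7),("wall mid R",t,285,164.3),("jar",t,351,166.3),("wall high L",t,330,165.5),("wall high R",t,370,166.7),("side carton c",s,240.5,222.5),("side wall",s,233.5,226),("s carton R",s,258,213.5),("s wall R",s,264.5,210.5)): print(n,b(un(c,u,v,0)))
crop(t,"e4.png",235,140,385,175,5)
crop(s,"e5.png",210,160,280,230,10)
E
```

```text
carton fL [0.0004 0.1233]
carton fR [0.0015 0.0729]
wall mid L [0.0007 0.1474]
wall mid R [0.0011 0.0561]
jar [-0.0006 -0.1022]
wall high L [ 0.0003 -0.0519]
wall high R [-0.0007 -0.1477]
side carton c [0.0028 0.133 ]
side wall [0.0028 0.1535]
s carton R [0.0037 0.0789]
s wall R [0.0029 0.0589]
```

View pics/e5.png

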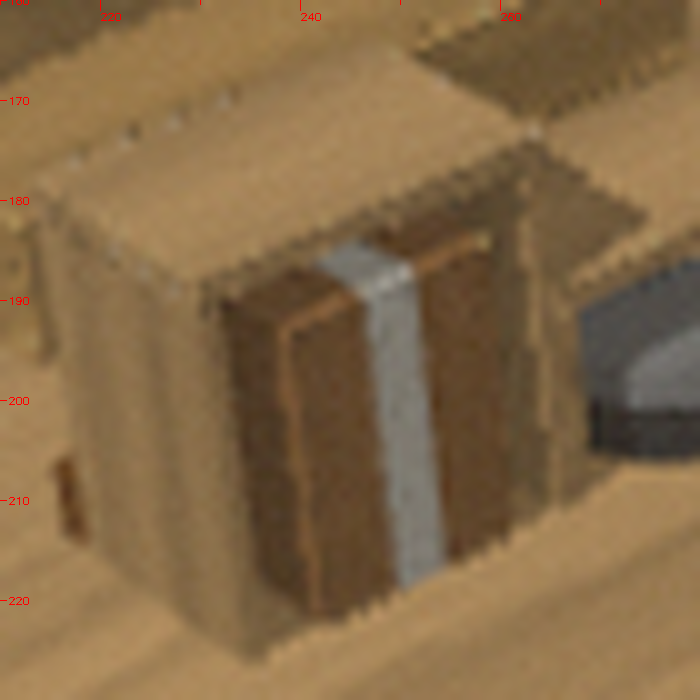

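View pics/e3.png

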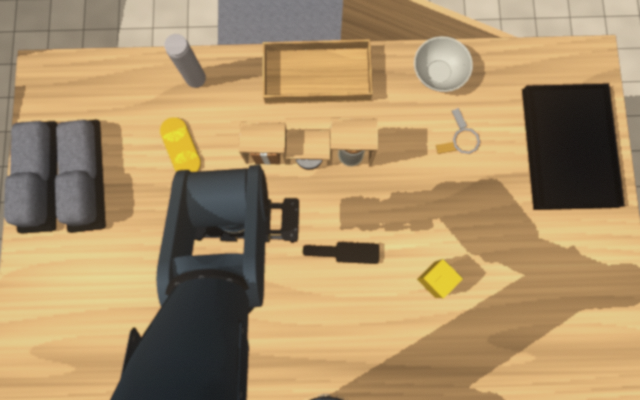

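```bash
python3 -c "
from rig import hand_in;print(hand_in())"
```

```text
the job is handed in; nothing more can be done
None
```

The jar now stands upright in the high bay and the carton upright in the middle bay, each pushed in to its back lip. I handed the job in at about 31 s.

- **Jar:** I set it down partly under the high roof. I then pushed it in low, using the carton held in the gripper, because the gripper's body would have hit the rack roof on a direct low push. The push force rose from about 2.5 N to 11.6 N at the lip.
- **Carton:** I set it down partly under the middle roof and pushed it in with nearly closed fingers. The force rose from under 2 N to 9.3 N.
- **Last pictures:** The carton's front is flush with the rack front to within about 2 mm, and the jar's front edge is within 1 to 2 mm of where it should be. The tin, brush, keys, insert and yellow block look where they were, and the arm is clear of everything.
- **Weak points:**
  - The upward force on the tool at the end of both pushes suggests each item may have pitched slightly against the lip. Both stood straight after I backed off.
  - For the carton, the force alone cannot fully rule out the fingers also touching the roof edge. The flush front is what supports that it is fully in.
  - The side camera put the rack about 2 to 3 mm off from the top camera. I used the top camera.

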